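# Blank off the dosing vessel with a cam-arm coupling

## Robot

A 6-joint arm with a two-finger parallel gripper is mounted at the origin on the work surface. World frame = base frame: x ahead of the robot, y to its left, z up, the work surface at z = 0. Lengths are in mm, angles in rad, forces in N, time in s.
With the tool pointing down it reaches from about 350 to 775 mm from the base axis. Payload 7.3 kg.
Tool frame: the origin (TCP) lies midway between the tips of the shut fingers; the grasp point (between the pads) lies 19 mm behind it (grasp_offset is the z of the grasp point in the tool frame, in mm); z points along the fingers, y is the direction in which the jaws open and shut (so a half turn about z gives the same grasp; the last joint's range is limited). The gripper opens to 92 mm and grips with 3 to 60 N. Pads are 19 mm wide; open, the fingers measure 130 mm over their backs; the gripper's body (75 mm by 190 mm) begins 47 mm behind the grasp point.
Start: joints at [-1.426, 0.342, 1.524, -0, 1.275, -0.146], TCP at [150.55, -502.971, 226.741] pointing down, gripper open.
Joint ranges: [-2.53, 2.53], [-0.77, 2.02], [0.04, 2.7], [-1, 4.14], [0.28, 2.66], [-3.11, 3.11]. Speed limits (rad/s): [2.57, 2.57, 3.14, 3.14, 3.14, 3.14].

## Interface

Orientations are given as [roll, pitch, yaw] about the fixed x, y, z axes, in that order (R = Rz(yaw) Ry(pitch) Rx(roll)).
In Python, from plant import get_obs, capture, camera_model, close_job, boxes_of, regions_of, place_of, grasp_offset gives the robot as it stands. The module is installed in compiled form; this text tells all that it offers.
- The arm moves only by the tool send_rows, never from a script. Its argument "targets" is a list that holds one entry, the list of rows, each a list of 7 numbers: the turn, a rotation vector about the tool's x, y, z in degrees, then the shift along the tool's x, y, z in mm, then the closure, from -1 (fully open) to 1 (shut). A call has 1 to 5 rows; each row is the pose to reach, as a shift and turn from the pose commanded when the call began, along the tool's axes at that moment; what a row does not reach only later rows make up. A row lasts 1/12 s, in which the tool goes at most 41.7 mm and 7.16 degrees, less where a joint would pass 70% of its speed; a pose out of reach is approached as far as the arm can. A call with a gripper value outside its range is refused whole. The fingers move at their own pace and stop on an object; the grip force is fixed at half the most. Time passes only in rows, so rows that repeat a pose let the fingers close. It gives the time, the measured TCP pose, the force and the opening at its end, in the units of the state.
- get_obs(): the state, without advancing time (a new reading comes with each control period).
- capture(name): name is "side" or "top"; returns the picture (420x560x3 uint8, red, green, blue); there is no depth.
- camera_model(name): a dict with "K" (3x3 intrinsics, pixels), "world_to_cam" (4x4, takes a point from world to camera coordinates). Camera axes: x right, y up, looking along -z (the intrinsics and any distortion apply to the point x, -y, -z); pixel columns grow to the right and rows downward; lengths in mm; the calibration is good to about 2 mm. A picture is of the moment at which its call begins. camera_model takes no time and is no camera call.
- close_job(): hands the job in, once; it reports no verdict.
Trained networks look in the newest picture that a camera, given by its name, has taken for a name from the list of things; names that differ only in an ending like _2 or _b are one class to them, and where a whole thing is asked for, a point or a joint stands for the part that bears it (a point fixed in the world has none). Each returns a list of dicts, best first, with "conf" (0 to 1); they miss things now and then, are a little off and sometimes report something else, mostly with a low value. They report only what shows in the picture. A call takes as long as a camera call. They do not tell look-alikes from the thing itself.
- boxes_of(label, camera): "location" ([row, column] in pixels, amid what is visible of it).
- regions_of(label, camera): "region" (420x560 bool, what is visible of it) and "location" ([row, column] in pixels, amid what is visible of it).
- place_of(label, camera): "location" ([row, column] in pixels: a listed point, or the origin of a listed thing).
The state is a dict: "time": time; "joint_positions": joint angles; "dq": joint speeds; "tau": joint torques, N m; "tool_pos": TCP position; "tcp_rot": TCP orientation; "contact_force": force on the tool from outside, world axes, zero at the start; "moment": the same for the moment, N m; "grip_width": finger opening in mm.
Only numpy, scipy, OpenCV 4.12 (cv2) and the standard library are available. Lean on these libraries where they do the work, as an engineer would, in place of code of your own. Each camera call takes 0.05 s, during which the arm holds its last target.

## Task

Close off the small steel vessel: take the loose cam-arm coupling and push it fully home onto the grooved adaptor that leans out of the vessel, with both cam arms still raised. Then swing its two cam arms all the way down, one after the other, and let go. Leave the glassware and other things on the bench where they stand.

Things in the scene. Friction and masses are not known exactly. Their poses are not given: they have to be found in the camera images.
- coupling: Loose metal coupling, 0.34 kg, mouth down on the bench. Origin: centre of its open mouth; z: axis, away from mouth. Body 54 mm across, bore 40 mm across, 36 deep. Crown z 36-50, 54 narrowing to 34 across; square stem 24 x 24 from z 50 to 86, flats facing x and y: grip it across x, as cam arms hinge at y +31 and -31, z 20 (hinge lines along x). Both sides alike; goes on at any turn about its axis
- cam_a (a joint): Cam arm on the coupling's +y side: steel lever 14 mm wide, 6 thick, with a 14 mm thick rolled end 50 mm from its hinge. In rad: 0 = fully down at its stop, pointing out and 25 degrees towards the mouth; grows as it rises, to 1.4. Starts 1.05-1.3. Stiff (0.12 N m), stays where left. Below 0.85 its cam lobe enters the bore and blocks pushing on; closed when home it lies in the groove
- cam_b (a joint): The like cam arm on the coupling's -y side, same values
- cam_a_end (a point): Centre of the rolled end of arm a (50 mm from its hinge); its x axis is the hinge direction
- cam_b_end (a point): Centre of the rolled end of arm b
- adaptor: Fixed aluminium grooved adaptor, 38 mm across, leaning 33 degrees from vertical out of the vessel's upper side. Origin: centre of its open end; z: outwards along its axis (up and towards the robot); y: level, along the vessel. End tapers from 38 to 27 mm over its last 6 mm; groove 29 mm across, 8 to 26 mm below the end; a 54 mm collar begins 44 mm below the end
- seat (a point): Point on the adaptor's axis 36 mm below its open end, axes as the adaptor's: the coupling's mouth centre lies here when it is fully home (bore roof on the adaptor's end)
- vessel: Fixed small steel vessel, a lying cylinder 120 mm across and 240 mm long (along its y) on a grey foot, plus a brass stub out to 151 mm on its +y end; origin under its middle on the bench, top 138 mm high
- beaker: Bystander: open glass beaker, 66 mm across, 75 mm high; origin under its centre
- jar: Bystander: amber jar with white cap, 52 mm across, 62 mm high; origin under its centre
- flask_a: Bystander: conical glass flask, 94 mm across the foot, 147 mm high; origin under its centre
- flask_b: Bystander: the like second conical flask
- ink_jar: Bystander: small jar, 40 mm across, 45 mm high; origin under its centre
- gasket: Bystander: flat rubber ring 60 mm across, 8 mm thick, lying on the bench
- brush: Bystander: brush 200 mm long lying on the bench
Mind the look-alikes: they are no part of the job. What is meant by the coupling is not green, and is the smaller of those in its own colour.

How it is judged:
By the outcome, as a careful person would: the job done as asked, in the order asked, and still so for the second after the job is handed in, with the robot touching nothing.
It also fails if it takes over 67 s, if anything falls off the work surface, if the arm or the gripper's body presses on something with over 40 N, if the wrist force passes 120 N, or if a joint passes its speed limit or range.

## Working session

There is one attempt and no reset: what is moved stays moved. The work goes in short steps, Python scripts to look and compute and a tool call to move; the robot and the scene stay as the last step left them, time stands still between calls to the robot, and variables do not carry over. Pictures are saved under pics/ and viewed, and the job is handed in when it is done.

Besides the shell and the picture viewer there is one more tool, called after "Emit:" in YAML: its name, and indented under it one key for each argument. send_rows: Moves the arm, as the interface text tells. Its arguments: {"type":"object","properties":{"targets":{"type":"array","items":{"type":"array","items":{"type":"array","items":{"type":"number"}}}}},"required":["targets"]}

```bash
mkdir -p pics; ls; python3 - <<'E'
from plant import *
import cv2,numpy as np
o=get_obs();print(o);print(grasp_offset() if callable(grasp_offset) else grasp_offset)
for n in ("side","top"):
    im=capture(n);cv2.imwrite(f"pics/{n}0.png",im[:,:,::-1])
    c=camera_model(n);print(n,{k:np.round(np.array(v),3).tolist() if not isinstance(v,str) else v for k,v in c.items()})
    for l in ("coupling","cam_a_end","adaptor","seat","vessel"):
        print(l,[(np.round(d["location"],1).tolist(),round(d["conf"],2)) for d in place_of(l,n)])
E
```

```text
pics
{'time': 0.0, 'joint_positions': array([-1.42597574e+00,  3.42747248e-01,  1.52501996e+00, -3.21720005e-05,
        1.27540877e+00, -1.46006563e-01]), 'dq': array([-0.00013156,  0.00126339,  0.0007148 , -0.00013963, -0.00079451,
       -0.00050709]), 'tau': array([-1.75125428e-03, -4.31241024e+01, -2.44228953e+01,  7.15137203e-02,
        5.57394954e-02, -1.06980574e-04]), 'tool_pos': array([ 150.48921993, -502.53758021,  226.03121684]), 'tcp_rot': array([-3.14002170e+00, -1.99918482e-04,  2.90836386e-01]), 'contact_force': array([-0.05242081, -0.81524554,  1.01965654]), 'moment': array([-0.04178327,  0.0133121 ,  0.00743791]), 'grip_width': 91.7428714029186}
-18.8
side {'K': [[489.99, 0.0, 283.222], [0.0, 489.99, 211.115], [0.0, 0.0, 1.0]], 'world_to_cam': [[-0.829, -0.56, 0.012, 374.896], [0.299, -0.425, 0.855, -276.146], [-0.473, 0.712, 0.519, -833.139], [0.0, 0.0, 0.0, 1.0]]}
coupling [([222.2, 341.1], 0.98), ([355.8, 293.9], 0.57)]
cam_a_end [([386.6, 319.2], 0.76), ([216.6, 346.2], 0.41)]
adaptor [([197.1, 179.2], 0.82), ([386.7, 185.4], 0.34)]
seat []
vessel [([260.1, 164.5], 0.89), ([250.9, 294.4], 0.64)]
top {'K': [[437.062, 0.0, 273.539], [0.0, 437.062, 202.192], [0.0, 0.0, 1.0]], 'world_to_cam': [[-0.0, -1.0, -0.006, -45.42], [0.997, -0.0, 0.078, -506.646], [-0.078, -0.006, 0.997, -1126.31], [0.0, 0.0, 0.0, 1.0]]}
coupling [([291.0, 392.7], 0.95), ([275.6, 190.3], 0.73), ([209.7, 287.4], 0.7), ([223.3, 355.6], 0.58)]
cam_a_end [([231.7, 136.6], 0.7), ([303.1, 181.9], 0.62), ([333.0, 403.9], 0.59), ([235.9, 340.4], 0.44)]
adaptor [([141.2, 213.8], 0.84), ([232.0, 135.7], 0.69)]
seat []
vessel [([130.5, 221.7], 0.6), ([120.4, 362.5], 0.57), ([140.8, 212.7], 0.16)]
```

View pics/side0.png

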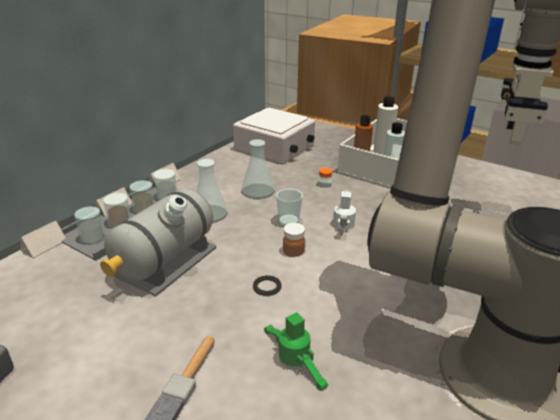

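View pics/top0.png

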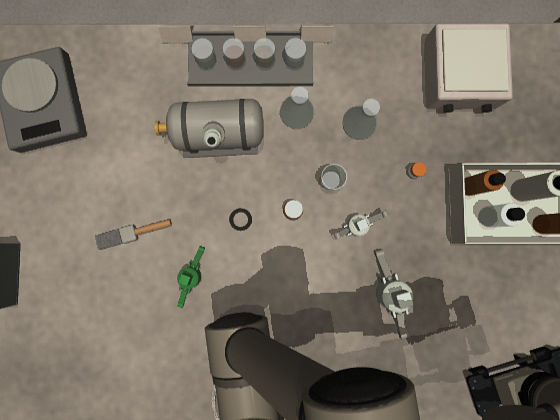

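Candidates: green (190,275 top), grey (360,223 top), grey (397,297 top). I'll confirm in crops.

```bash
cat > h.py <<'E'
from plant import *
import cv2,numpy as np
from scipy.spatial.transform import Rotation as R
from scipy.optimize import least_squares
def proj(n,P):
    c=camera_model(n);K=np.array(c["K"]);T=np.array(c["world_to_cam"])
    P=np.atleast_2d(P);q=P@T[:3,:3].T+T[:3,3]
    x=q[:,0]/-q[:,2];y=-q[:,1]/-q[:,2]
    return np.stack([K[0,0]*x+K[0,2],K[1,1]*y+K[1,2]],1) # col,row
def ray(n,col,row):
    c=camera_model(n);K=np.array(c["K"]);T=np.array(c["world_to_cam"])
    d=np.array([(col-K[0,2])/K[0,0],-(row-K[1,2])/K[1,1],-1]);Rm=T[:3,:3]
    return -Rm.T@T[:3,3],Rm.T@d/np.linalg.norm(d)
def atz(n,col,row,z):
    o,d=ray(n,col,row);return o+d*(z-o[2])/d[2]
def tri(a,b):
    o1,d1=ray("side",*a);o2,d2=ray("top",*b)
    A=np.stack([d1,-d2],1);s=np.linalg.lstsq(A,o2-o1,rcond=None)[0]
    p,q=o1+s[0]*d1,o2+s[1]*d2
    return (p+q)/2,np.linalg.norm(p-q)
def tool():
    o=get_obs();return o["tool_pos"],R.from_euler("xyz",o["tcp_rot"]).as_matrix()
E
python3 - <<'E'
from h import *
for c,r in ((360,223),(397,297),(190,275)):
    p=atz("top",c,r,60);print(c,r,p.round(0),proj("side",p).round(0))
s=cv2.imread("pics/side0.png");t=cv2.imread("pics/top0.png")
a=cv2.resize(t[180:345,315:455],None,fx=4,fy=3.6,interpolation=2)
a=cv2.resize(t[185:345,320:450],(400,492),interpolation=2)
b=cv2.resize(s[180:240,310:375],(395,365),interpolation=2)
o=np.zeros((492,800,3),np.uint8);o[:492,:400]=a;o[:365,403:798]=b
cv2.imwrite("pics/crop1.png",o)
a=cv2.resize(t[90:165,150:270],(480,300),interpolation=2);b=cv2.resize(s[180:280,100:225],(500,400)[:2],interpolation=2)
cv2.imwrite("pics/crop2.png",np.hstack([cv2.copyMakeBorder(a,0,100,0,0,0)[:, :], b])[:, :800] if 0 else np.hstack([cv2.resize(cv2.copyMakeBorder(a,0,100,0,0,0),(380,317)),cv2.resize(b,(396,317))]))
E
```

```text
360 223 [ 451. -263.   60.] [[344. 202.]]
397 297 [ 267. -352.   60.] [[429. 209.]]
190 275 [321. 163.  60.] [[294. 327.]]
```

View pics/crop1.png

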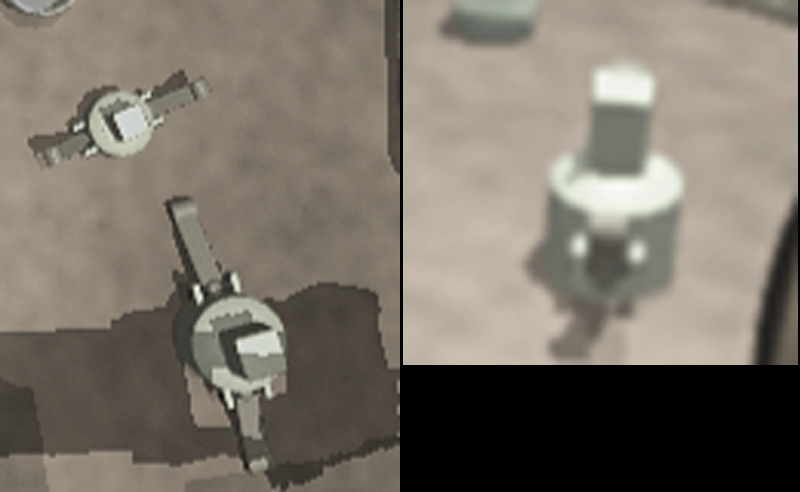

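View pics/crop2.png

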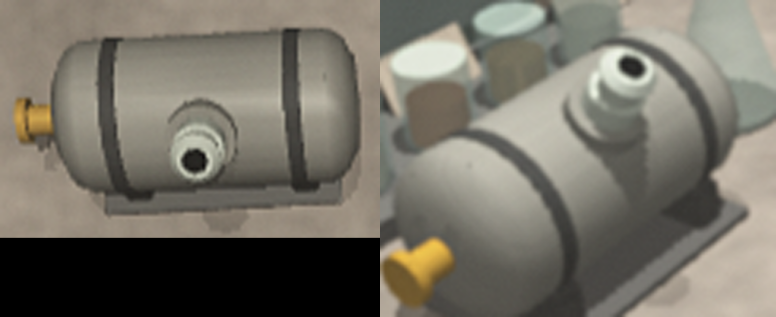

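Target: the smaller grey one, at top (360,223) = side (345,205). The grey at top (397,297) is larger and the one at (190,275) is green. Next: measuring the coupling and the adaptor.

```bash
cat > m.py <<'E'
from h import *
def circ(r,z,n=48):
    t=np.linspace(0,2*np.pi,n);return np.stack([r*np.cos(t),r*np.sin(t),z+0*t],1)
def coup(a=1.2,b=1.2):
    L=[circ(27,0),circ(27,36),circ(17,50)]
    for z in (50,86): L.append(np.array([[12,12,z],[-12,12,z],[-12,-12,z],[12,-12,z],[12,12,z]]))
    for s,q in ((1,a),(-1,b)):
        e=q-np.radians(25)
        L.append(np.array([[0,s*31,20],[0,s*(31+50*np.cos(e)),20+50*np.sin(e)]]))
        h=L[-1][1]; L.append(np.array([[-7,0,0],[7,0,0]])+h)
    return L
def adap(): return [circ(13.5,0),circ(19,-6),circ(19,-8),circ(14.5,-8),circ(19,-26),circ(27,-44)]
def apose(p,yaw):
    z=np.array([-np.sin(np.radians(33))*np.cos(yaw),-np.sin(np.radians(33))*np.sin(yaw),np.cos(np.radians(33))])
    y=np.array([-np.sin(yaw),np.cos(yaw),0]);x=np.cross(y,z);return np.stack([x,y,z],1),np.array(p)
def draw(name,img,items,box,f,out):
    c0,r0,c1,r1=box;im=cv2.resize(img[r0:r1,c0:c1],None,fx=f,fy=f,interpolation=cv2.INTER_CUBIC)
    for (Rm,t),L,col in items:
        for l in L:
            p=(proj(name,l@Rm.T+t)+.5-[c0,r0])*f
            cv2.polylines(im,[np.round(p).astype(int)],False,col,1,cv2.LINE_AA)
    return im
def rz(a): return R.from_euler("z",a).as_matrix()
E
python3 - <<'E'
from m import *
st,e=tri((346.2,194),(362.6,224.7));print("stemtop",st.round(1),e.round(1))
ad,e=tri((178.9,200.1),(212,140.5));print("adaptor",ad.round(1),e.round(1))
for c,r in ((386,213.3),(335.3,235.7)): print(atz("top",c,r,55).round(1))
# vessel
for n in ("side","top"):
    for d in place_of("vessel",n)[:2]+place_of("adaptor",n)[:1]: print(n,d["location"],d["conf"], atz(n,d["location"][1],d["location"][0],0).round(0))
    for lab in ("coupling","cam_a_end"):
        for d in (regions_of("coupling",n) if lab=="coupling" else place_of("cam_a_end",n)): print(n,lab,np.round(d["location"],1),round(d["conf"],2))
E
```

```text
stemtop [ 446.8 -264.7   83.8] 1.9
adaptor [638.5  96.3 172.7] 3.9
[ 475.5 -330.5   55. ]
[ 419.  -201.6   55. ]
side [260.1, 164.5] 0.89 [703. 102.   0.]
side [250.9, 294.4] 0.64 [484. -93.   0.]
side [197.1, 179.2] 0.82 [ 877. -122.    0.]
side coupling [344.9 296. ] 0.74
side coupling [213.2 344.1] 0.62
side cam_a_end [386.6 319.2] 0.76
side cam_a_end [216.6 346.2] 0.41
top [130.5, 221.7] 0.6 [703.  95.   0.]
top [120.4, 362.5] 0.57 [ 730. -286.    0.]
top [141.2, 213.8] 0.84 [673. 116.   0.]
top coupling [280.9 187.6] 0.82
top coupling [225.2 359.7] 0.71
top coupling [294.  390.7] 0.71
top cam_a_end [231.7 136.6] 0.7
top cam_a_end [303.1 181.9] 0.62
top cam_a_end [333.  403.9] 0.59
top cam_a_end [235.9 340.4] 0.44
```

```bash
cat > ov.py <<'E'
from m import *
import sys
def ov(cp,yaw,ab,ap,ayaw,out,pref="0"):
    t=cv2.imread(f"pics/top{pref}.png");s=cv2.imread(f"pics/side{pref}.png")
    it=[((rz(yaw),np.array([*cp,0])),coup(*ab),(0,0,255)),(apose(ap,ayaw),adap(),(0,255,255))]
    a=draw("top",t,it,(325,190,395,250),5,0);b=draw("side",s,it,(310,180,376,240),5,0)
    c=draw("top",t,it,(175,110,245,170),5,0);d=draw("side",s,it,(145,175,211,235),5,0)
    cv2.imwrite(out,np.vstack([np.hstack([a,b]),np.hstack([c,d])]))
E
python3 - <<'E'
from ov import *
ov((447,-265.5),np.radians(23.7),(1.1,1.1),(638.5,96.3,172.7),0,"pics/ov1.png")
E
```

```text
(no output)
```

View pics/ov1.png

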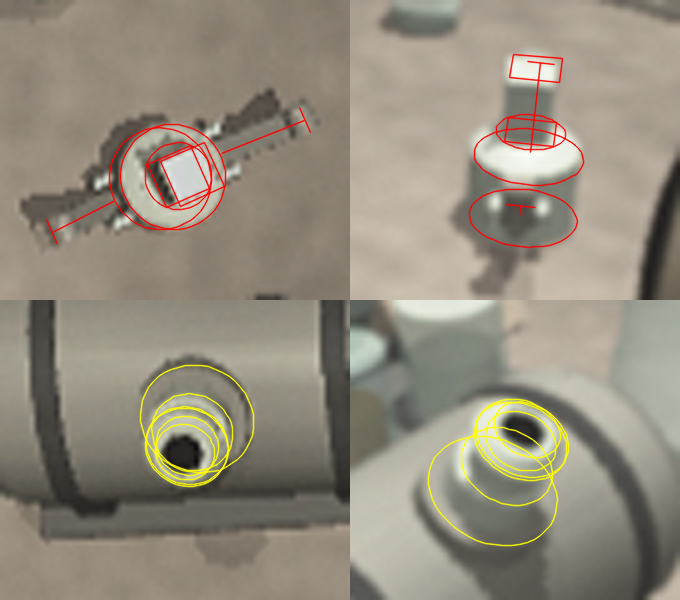

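```bash
python3 - <<'E'
from m import *
t=cv2.imread("pics/top0.png");g=cv2.cvtColor(t,6).astype(float)
cs=np.arange(190,255,3)
for lo,hi,sgn in ((150,162,1),(92,106,-1),(146,154,-1)):
    rr=[]
    for c in cs:
        d=sgn*np.diff(g[lo:hi,c]);i=d.argmax();
        w=np.clip(d[max(i-1,0):i+2],0,None);rr.append(lo+.5+(w*np.arange(max(i-1,0),max(i-1,0)+len(w))).sum()/w.sum())
    rr=np.array(rr);p=np.polyfit(cs,rr,1);k=abs(rr-np.polyval(p,cs))<1;p=np.polyfit(cs[k],rr[k],1)
    print(p,k.sum(),rr.round(1))
c=cv2.resize(t[85:170,150:270],None,fx=6,fy=6,interpolation=2);cv2.imwrite("pics/v.png",c)
E
```

```text
[-5.47607816e-02  1.68047110e+02] 22 [157.5 157.5 157.3 157.3 157.  156.8 156.5 156.5 156.5 156.4 156.1 155.5
 155.5 155.5 155.5 155.5 154.9 154.8 154.4 154.4 154.5 154.3]
[-5.05414802e-02  1.10818685e+02] 22 [101.3 101.3 101.2 100.6 100.3 100.3 100.2 100.2 100.2  99.7  99.9  99.5
  99.3  99.2  99.2  98.5  99.   98.3  98.3  98.2  98.3  98.5]
[-7.55837342e-03  1.48733930e+02] 9 [146.6 149.4 149.1 147.6 147.7 148.  146.8 147.  146.9 151.  146.9 147.
 146.9 146.9 146.9 146.5 146.5 146.5 152.4 146.6 146.7 152.4]
```

View pics/v.png

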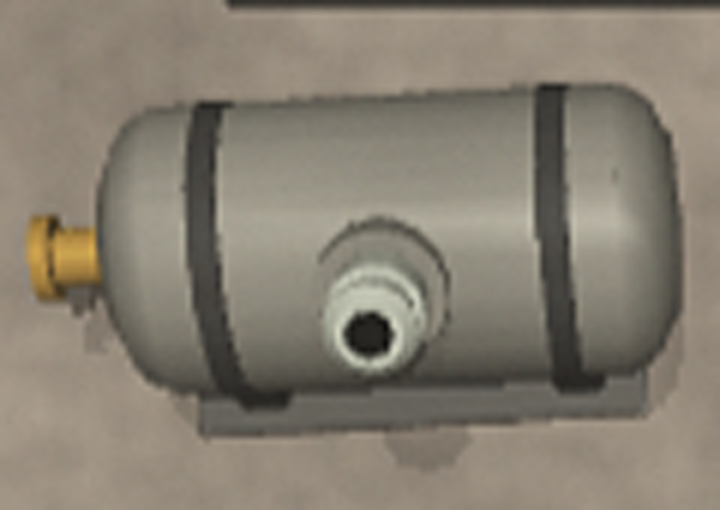

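```bash
python3 - <<'E'
from ov import *
pts=[]
for n,(c0,r0,c1,r1) in (("side",(165,190,195,212)),("top",(200,130,225,150))):
    g=cv2.cvtColor(cv2.imread(f"pics/{n}0.png"),6).astype(float)[r0:r1,c0:c1]
    w=np.clip(95-g,0,None);m=w>0
    k,lab,stt,cen=cv2.connectedComponentsWithStats(m.astype(np.uint8))
    for i in range(1,k):
        if stt[i,4]>6: print(n,cen[i]+[c0,r0],stt[i,4])
    i=1+stt[1:,4].argmax();ww=w*(lab==i);yy,xx=np.mgrid[r0:r1,c0:c1];p=((ww*xx).sum()/ww.sum(),(ww*yy).sum()/ww.sum());print(p);pts.append(p)
ad,e=tri(*pts);print(ad.round(1),e)
print(proj("side",ad),proj("top",ad))
st,e=tri((346.2,194),(362.6,224.7))
ov((445.5,-265.5),np.radians(23.7),(1.1,1.1),ad,0.0525,"pics/ov2.png")
E
```

```text
side [184.95454545 197.04545455] 44
side [179.08571429 200.57142857] 35
(np.float64(185.97630331753555), np.float64(197.6350710900474))
top [210.93617021 140.21276596] 47
top [213.43220339 146.84745763] 118
(np.float64(213.55576703464027), np.float64(147.3943661971831))
[621.3  91.7 181.8] 5.680292140957592
[[187.41919693 197.90074338]] [[212.77012516 146.39699231]]
```

View pics/ov2.png

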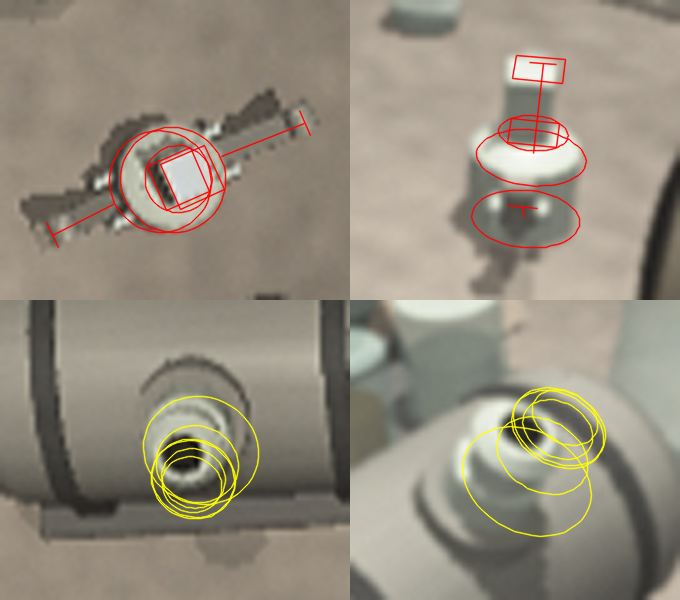

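```bash
python3 - <<'E'
from ov import *
ad,e=tri((179.09,200.57),(210.94,140.21));print(ad.round(1),e)
print(proj("side",ad)-(179.09,200.57),proj("top",ad)-(210.94,140.21))
ov((449.5,-264.5),np.radians(23.7),(1.1,1.1),ad,0.0525,"pics/ov3.png")
E
```

```text
[638.2  97.9 172.8] 1.4030869385586224
[[0.35363558 0.0685759 ]] [[-0.19348478 -0.24394686]]
```

View pics/ov3.png

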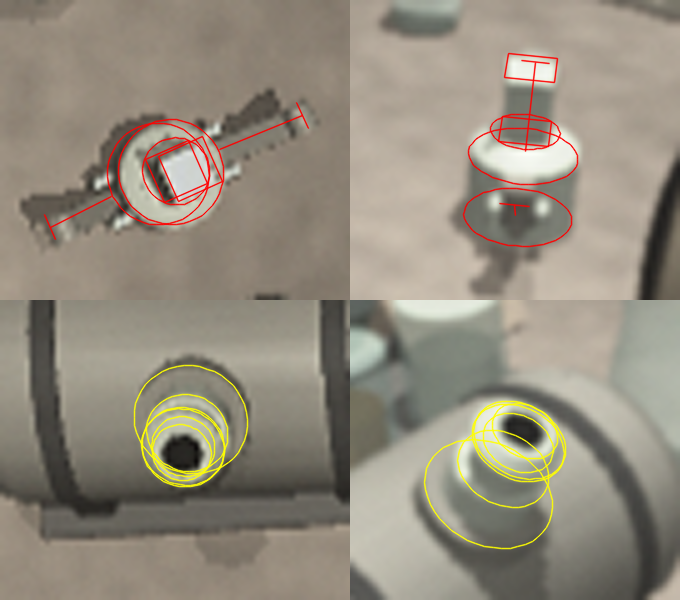

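```bash
cat > go.py <<'E'
from m import *
import json
def down(yaz): # tool down, tool y at azimuth
    y=np.array([np.cos(yaz),np.sin(yaz),0]);z=np.array([0,0,-1.]);return np.stack([np.cross(y,z),y,z],1)
def delta(Rt,pt):
    p,Rc=tool();rv=np.degrees(R.from_matrix(Rc.T@Rt).as_rotvec());d=Rc.T@(np.array(pt)-p)
    print("turn",rv.round(2),"shift",d.round(1))
E
python3 - <<'E'
from go import *
delta(down(np.radians(23.7)),(448.5,-265,170))
E
```

```text
turn [ 0.000e+00  1.000e-02 -9.704e+01] shift [ 353.7 -142.6   56.7]
```

Emit:
send_rows:
  targets:
    - [[0,0,-97,353.7,-142.6,20,-0.2],[0,0,-97,353.7,-142.6,20,-0.2],[0,0,-97,353.7,-142.6,20,-0.2],[0,0,-97,353.7,-142.6,20,-0.2],[0,0,-97,353.7,-142.6,20,-0.2]]

```text
time: 1.42
tool_pos: [314.2, -371.8, 215.9]
tcp_rot: [3.141, 0.0, 0.921]
contact_force: [0.4, -0.7, -0.2]
grip_width: 63.1
```

```bash
python3 - <<'E'
from go import *
delta(down(np.radians(23.7)),(448.5,-265,170))
E
```

```text
turn [ 2.000e-02  2.000e-02 -6.091e+01] shift [166.2  42.3  45.9]
```

Emit:
send_rows:
  targets:
    - [[0,0,-60.9,166.2,42.3,30,-0.2],[0,0,-60.9,166.2,42.3,30,-0.2],[0,0,-60.9,166.2,42.3,30,-0.2],[0,0,-60.9,166.2,42.3,30,-0.2],[0,0,-60.9,166.2,42.3,30,-0.2]]

```text
time: 1.83
tool_pos: [451.3, -262.8, 184.7]
tcp_rot: [3.141, -0.002, 1.551]
contact_force: [-0.5, -0.0, 0.2]
grip_width: 54.9
```

```bash
python3 - <<'E'
from go import *
delta(down(np.radians(23.7)),(448.5,-265,130))
E
```

```text
turn [  0.06  -0.11 -24.82] shift [-2.4 -2.8 54.7]
```

Emit:
send_rows:
  targets:
    - [[0,0,-24.8,-2.4,-2.8,54.7,-0.2],[0,0,-24.8,-2.4,-2.8,54.7,-0.2],[0,0,-24.8,-2.4,-2.8,54.7,-0.2],[0,0,-24.8,-2.4,-2.8,54.7,-0.2],[0,0,-24.8,-2.4,-2.8,54.7,-0.2]]

```text
time: 2.25
tool_pos: [445.0, -269.3, 130.7]
tcp_rot: [-3.141, -0.001, 1.976]
contact_force: [0.3, 0.1, -0.0]
grip_width: 55.5
```

```bash
python3 - <<'E'
from go import *
delta(down(np.radians(23.7)),(448.5,-265,53))
for n in ("side","top"): cv2.imwrite(f"pics/{n}1.png",capture(n)[:,:,::-1])
t=cv2.imread("pics/top1.png");s=cv2.imread("pics/side1.png")
a=cv2.resize(t[160:260,305:405],(400,400));b=cv2.resize(s[140:240,295:395],(400,400));cv2.imwrite("pics/g1.png",np.hstack([a,b]))
E
```

```text
turn [-0.02 -0.03 -0.49] shift [ 2.5  4.9 77.7]
```

View pics/g1.png

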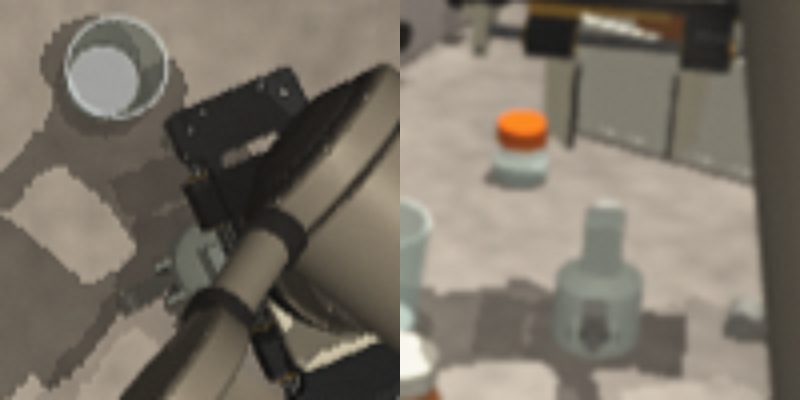

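Emit:
send_rows:
  targets:
    - [[0,0,-0.5,2.5,4.9,15,-0.2],[0,0,-0.5,2.5,4.9,40,-0.2],[0,0,-0.5,2.5,4.9,60,-0.2],[0,0,-0.5,2.5,4.9,70,-0.2],[0,0,-0.5,2.5,4.9,70,-0.2]]

```text
time: 2.77
tool_pos: [447.5, -264.4, 59.3]
tcp_rot: [-3.14, -0.003, 1.981]
contact_force: [0.3, 0.2, -0.1]
grip_width: 55.5
```

```bash
python3 - <<'E'
from go import *
delta(down(np.radians(23.7)),(448.5,-265,53))
for n in ("side","top"): cv2.imwrite(f"pics/{n}2.png",capture(n)[:,:,::-1])
s=cv2.imread("pics/side2.png")
cv2.imwrite("pics/g2.png",cv2.resize(s[150:250,285:405],(600,500)))
E
```

```text
turn [-0.11 -0.19 -0.2 ] shift [-1.   0.7  6.3]
```

View pics/g2.png

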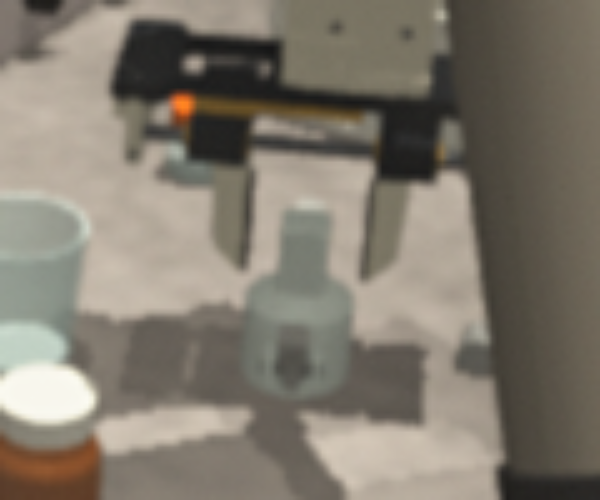

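Emit:
send_rows:
  targets:
    - [[0,0,0,-1,0.7,6.2,-0.2],[0,0,0,-1,0.7,6.2,-0.2],[0,0,0,-1,0.7,6.2,1],[0,0,0,-1,0.7,6.2,1],[0,0,0,-1,0.7,6.2,1]]

```text
time: 3.28
tool_pos: [449.8, -266.0, 55.3]
tcp_rot: [3.141, 0.001, 1.982]
contact_force: [0.0, -0.9, -0.4]
grip_width: 39.6
```

Emit:
send_rows:
  targets:
    - [[0,0,0,0,0,0,1],[0,0,0,0,0,0,1],[0,0,0,0,0,0,1],[0,0,0,0,0,0,1]]

```text
time: 3.62
tool_pos: [449.6, -265.9, 55.0]
tcp_rot: [-3.142, 0.0, 1.982]
contact_force: [-0.1, -0.4, 1.1]
grip_width: 23.9
```

Emit:
send_rows:
  targets:
    - [[0,0,0,0,0,-15,1],[0,0,0,0,0,-40,1],[0,0,0,0,0,-80,1],[0,0,0,0,0,-120,1],[0,0,0,0,0,-160,1]]

```text
time: 4.03
tool_pos: [448.9, -265.2, 216.0]
tcp_rot: [-3.141, -0.002, 1.982]
contact_force: [0.9, -1.2, -3.1]
grip_width: 24.1
```

```bash
cat >> go.py <<'E'
AD=np.array([638.2,97.9,172.8]);AY=0.0525
def mate(h,off=(0,0),TZ=55.): # mouth height h above seat; off along adaptor x,y
    A,_=apose(AD,AY);Rt=np.stack([A[:,1],A[:,0],-A[:,2]],1)
    return Rt,AD+A[:,2]*(TZ-36+h)+A[:,0]*off[0]+A[:,1]*off[1]
E
python3 - <<'E'
from go import *
Rt,p=mate(80);print(p)
delta(Rt,p)
E
```

```text
[584.35502595  95.07053882 255.82838623]
turn [-32.71  -6.01  19.97] shift [276.1 268.2 -39.6]
```

Emit:
send_rows:
  targets:
    - [[-33,-6,20,265,250,-60,1],[-33,-6,20,265,250,-60,1],[-33,-6,20,265,250,-60,1],[-33,-6,20,265,250,-60,1],[-33,-6,20,265,250,-60,1]]

```text
time: 4.45
tool_pos: [518.7, -71.2, 249.1]
tcp_rot: [2.603, 0.006, 1.647]
contact_force: [1.8, 0.8, -3.7]
grip_width: 23.9
```

```bash
python3 - <<'E'
from go import *
Rt,p=mate(85);print(p)
delta(Rt,p);print(get_obs()["joint_positions"].round(2))
E
```

```text
[581.63558282  94.92763674 260.02173907]
turn [-2.13 -0.43  1.36] shift [160.7  70.9  28.5]
[-0.44  0.07  1.95  0.4   0.68 -0.77]
```

Emit:
send_rows:
  targets:
    - [[-2,0,1.4,160,70,22,1],[-2,0,1.4,160,70,22,1],[-2,0,1.4,160,70,22,1],[-2,0,1.4,160,70,22,1],[-2,0,1.4,160,70,22,1]]

```text
time: 4.87
tool_pos: [577.7, 98.5, 264.5]
tcp_rot: [2.572, -0.006, 1.636]
contact_force: [-0.4, -0.5, -3.0]
grip_width: 24.0
```

Emit:
send_rows:
  targets:
    - [[0,0,0,0,0,0,1]]

```text
time: 4.95
tool_pos: [576.9, 96.6, 263.5]
tcp_rot: [2.574, -0.005, 1.637]
contact_force: [-0.2, -0.5, -2.2]
grip_width: 23.8
```

```bash
cat >> go.py <<'E'
def view(tag,h=None,cx=None):
    for n in ("side","top"): cv2.imwrite(f"pics/{n}{tag}.png",capture(n)[:,:,::-1])
    p,Rc=tool();TZ=55
    C=np.stack([-0+Rc[:,1],Rc[:,0],-Rc[:,2]],1);o=p+Rc[:,2]*TZ
    it=[((C,o),coup(),(0,0,255)),(apose(AD,AY),adap(),(0,255,255))]
    t=cv2.imread(f"pics/top{tag}.png");s=cv2.imread(f"pics/side{tag}.png")
    a=draw("top",t,it,(160,90,260,190),4,0);b=draw("side",s,it,(145,130,245,230),4,0)
    cv2.imwrite(f"pics/o{tag}.png",np.hstack([a,b]))
    a=draw("top",t,[],(160,90,260,190),4,0);b=draw("side",s,[],(145,130,245,230),4,0)
    cv2.imwrite(f"pics/n{tag}.png",np.hstack([a,b]))
E
python3 - <<'E'
from go import *
Rt,p=mate(85);print(p)
delta(Rt,p);print(get_obs()["joint_positions"].round(2));view(3)
E
```

```text
[581.63558282  94.92763674 260.02173907]
turn [-0.48 -0.65  0.49] shift [-2.   2.   5.4]
[ 0.02  0.15  1.82  0.05  0.6  -0.08]
```

View pics/o3.png

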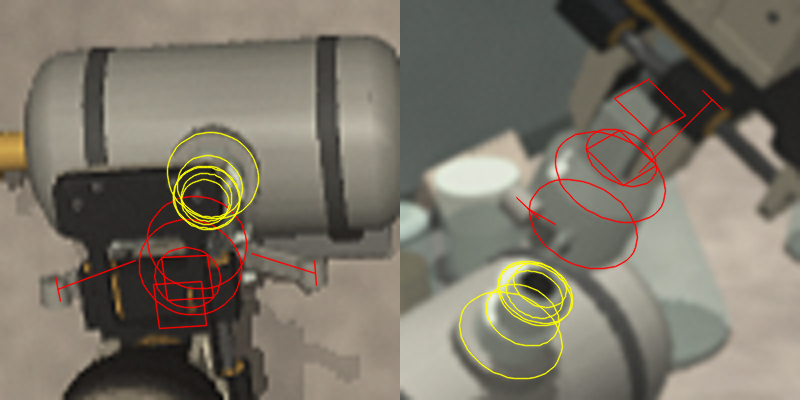

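View pics/n3.png

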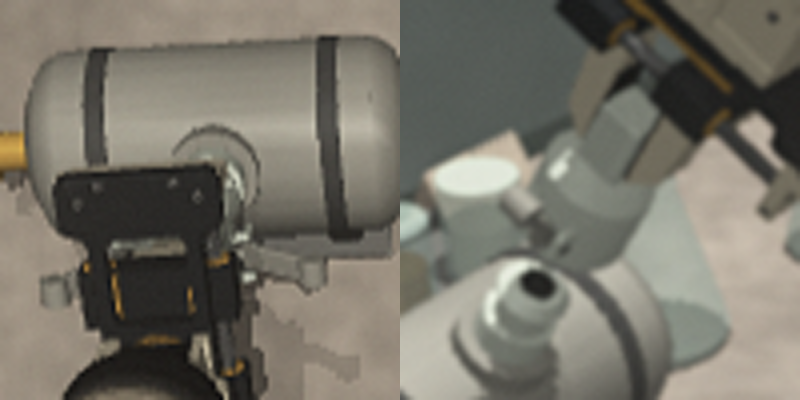

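```bash
python3 - <<'E'
from go import *
s=cv2.imread("pics/side3.png");t=cv2.imread("pics/top3.png")
im=draw("side",s,[],(155,140,225,210),8,0)
im=cv2.convertScaleAbs(im,alpha=1.6,beta=-70)
for k in range(0,70,10):
    cv2.putText(im,str(155+k),(k*8,8),0,.35,(0,0,255));cv2.putText(im,str(140+k),(0,k*8+8),0,.35,(0,0,255))
    cv2.line(im,(k*8,0),(k*8,560),(80,80,160),1);cv2.line(im,(0,k*8),(560,k*8),(80,80,160),1)
cv2.imwrite("pics/z3.png",im)
E
```

```text
(no output)
```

View pics/z3.png

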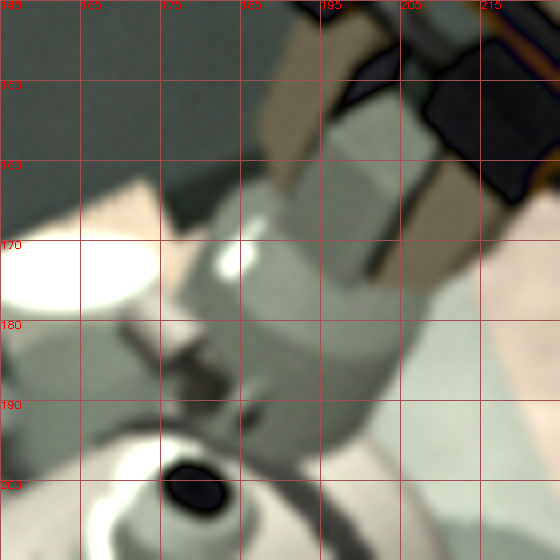

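```bash
python3 - <<'E'
from go import *
p,Rc=tool();C=np.stack([Rc[:,1],Rc[:,0],-Rc[:,2]],1)
print(p, np.degrees(np.arccos(C[2,2])))
def f(q,phi=0,dx=0,dz=0,dy=0): # rot about coupling x (tool y) at grip z=74
    q=np.array(q,float)-[0,0,74];q=q@R.from_euler("x",phi,degrees=True).as_matrix().T+[dx,dy,74+dz]
    return q@C.T+p+Rc[:,2]*55
K=[[12,12,86],[-12,12,86],[-12,-12,86],[12,-12,86],[12,12,50],[-12,12,50],[12,-12,50],[-12,-12,50]]
for phi in(0,5,-5): print(phi,proj("side",f(K,phi)).round(1).tolist())
s=cv2.imread("pics/side3.png")
ims=[]
for phi,dy in ((0,0),(4,0),(-4,0),(0,4)):
    im=draw("side",s,[],(155,140,225,210),5.5,0);im=cv2.convertScaleAbs(im,alpha=1.5,beta=-60)
    for l in coup(1.1,1.1):
        q=(proj("side",f(l,phi,0,0,dy))+.5-[155,140])*5.5;cv2.polylines(im,[q.round().astype(int)],False,(0,0,255),1,16)
    cv2.putText(im,f"{phi} {dy}",(5,20),0,.6,(0,255,255));ims.append(im[:300])
cv2.imwrite("pics/z4.png",np.vstack([np.hstack(ims[:2]),np.hstack(ims[2:])]))
E
```

```text
[576.25992628  93.54092283 262.91535516] 32.45388896281866
0 [[198.1, 153.9], [207.6, 163.1], [215.8, 158.2], [206.5, 149.3], [191.1, 166.7], [200.3, 175.7], [199.4, 162.0], [208.4, 170.7]]
5 [[198.7, 153.3], [208.2, 162.5], [215.9, 158.4], [206.6, 149.5], [190.6, 166.8], [199.8, 175.7], [198.4, 162.7], [207.5, 171.5]]
-5 [[197.5, 154.5], [207.0, 163.7], [215.7, 158.1], [206.3, 149.1], [191.6, 166.6], [200.8, 175.6], [200.3, 161.2], [209.3, 169.9]]
```

View pics/z4.png

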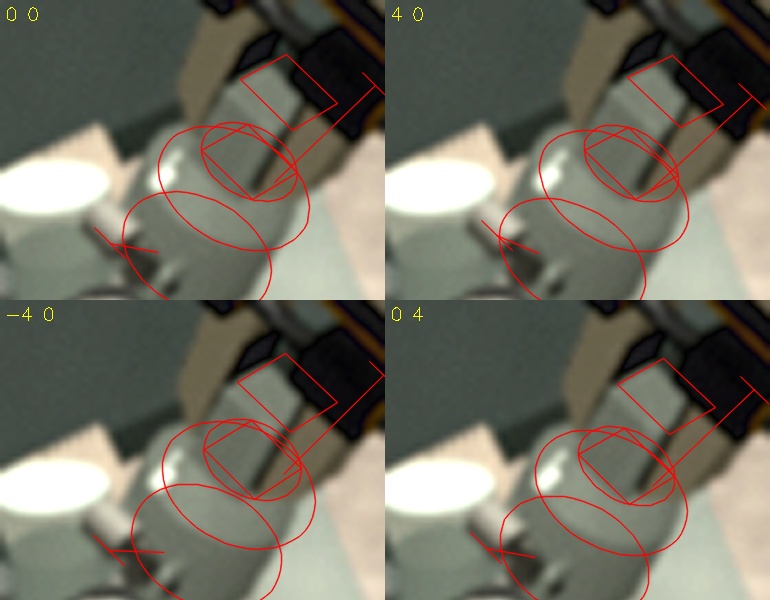

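```bash
python3 - <<'E'
from go import *
for i in range(4):
    o=get_obs();print(o["time"],o["tool_pos"].round(2),o["tcp_rot"].round(4),abs(o["dq"]).max().round(3));capture("side")
Rt,p=mate(85);delta(Rt,p)
E
```

```text
5.05 [576.26  93.54 262.92] [ 2.5752 -0.0045  1.6331] 0.04
5.1 [576.35  92.59 263.06] [ 2.5748 -0.0046  1.6314] 0.025
5.15 [576.52  92.02 263.31] [ 2.5742 -0.0046  1.6302] 0.015
5.2 [576.71  91.74 263.57] [ 2.5736 -0.0046  1.6295] 0.006
turn [-0.44 -0.41  0.14] shift [3.  2.2 5.8]
```

Emit:
send_rows:
  targets:
    - [[-0.4,-0.4,0.2,3,2.2,15,1],[-0.4,-0.4,0.2,3,2.2,15,1],[-0.4,-0.4,0.2,3,2.2,15,1],[-0.4,-0.4,0.2,3,2.2,15,1],[-0.4,-0.4,0.2,3,2.2,15,1]]

```text
time: 5.67
tool_pos: [586.9, 96.2, 253.2]
tcp_rot: [2.565, -0.001, 1.624]
contact_force: [-0.4, -0.1, -3.6]
grip_width: 24.0
```

```bash
cat >> go.py <<'E'
def f(q,Rc,p,dx=0,dy=0,dz=0,phi=0):
    C=np.stack([Rc[:,1],Rc[:,0],-Rc[:,2]],1)
    q=np.array(q,float)-[0,0,74];q=q@R.from_euler("x",phi,degrees=True).as_matrix().T+[dx,dy,74+dz]
    return q@C.T+p+Rc[:,2]*55
def pane(tag,vs,box,F,n="side",new=True):
    if new: cv2.imwrite(f"pics/{n}{tag}.png",capture(n)[:,:,::-1])
    p,Rc=tool();s=cv2.imread(f"pics/{n}{tag}.png");ims=[]
    for v in vs:
        im=cv2.convertScaleAbs(draw(n,s,[(apose(AD,AY),adap(),(0,255,255))],box,F,0),alpha=1.5,beta=-60)
        for l in coup(1.1,1.1):
            q=(proj(n,f(l,Rc,p,*v))+.5-[box[0],box[1]])*F;cv2.polylines(im,[q.round().astype(int)],False,(0,0,255),1,16)
        ims.append(im)
    return np.hstack(ims)
E
python3 - <<'E'
from go import *
view(4)
Rt,p=mate(75);delta(Rt,p)
a=pane(5,[(0,0)],(155,140,225,210),5.5);b=pane(5,[(0,0)],(165,100,235,170),5.5,"top")
cv2.imwrite("pics/z5.png",np.hstack([a,b]))
E
```

```text
turn [ 0.06 -0.06  0.03] shift [-1.2 -0.8  1.4]
```

View pics/z5.png

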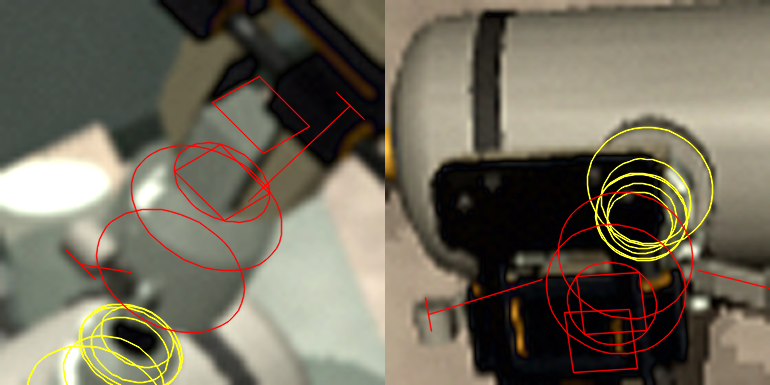

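Emit:
send_rows:
  targets:
    - [[0,0,0,-1.2,-0.8,8,1],[0,0,0,-1.2,-0.8,16,1],[0,0,0,-1.2,-0.8,24,1],[0,0,0,-1.2,-0.8,32,1],[0,0,0,-1.2,-0.8,32,1]]

```text
time: 6.28
tool_pos: [603.7, 96.3, 222.9]
tcp_rot: [2.569, -0.001, 1.625]
contact_force: [-0.3, 0.7, -3.7]
grip_width: 23.7
```

Emit:
send_rows:
  targets:
    - [[0,0,0,0,0,0,1],[0,0,0,0,0,0,1]]

```text
time: 6.45
tool_pos: [603.9, 96.5, 225.3]
tcp_rot: [2.566, -0.001, 1.625]
contact_force: [-0.3, -0.3, -2.6]
grip_width: 23.9
```

```bash
python3 - <<'E'
from go import *
Rt,p=mate(40);delta(Rt,p)
a=pane(6,[(0,0)],(145,165,215,235),5.5);b=pane(6,[(0,0)],(165,100,235,170),5.5,"top")
cv2.imwrite("pics/z6.png",np.hstack([a,b]))
E
```

```text
turn [ 0.   -0.08  0.05] shift [-0.4  0.2  3.7]
```

View pics/z6.png

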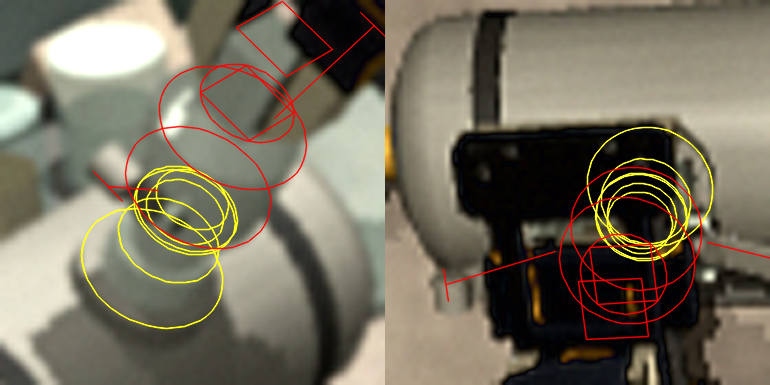

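Emit:
send_rows:
  targets:
    - [[0,0,0,-0.4,0.2,4,1],[0,0,0,-0.4,0.2,7,1],[0,0,0,-0.4,0.2,10,1],[0,0,0,-0.4,0.2,13,1],[0,0,0,-0.4,0.2,16,1]]

```text
time: 6.97
tool_pos: [612.9, 96.0, 212.2]
tcp_rot: [2.565, 0.0, 1.625]
contact_force: [-2.3, -5.9, 0.1]
grip_width: 23.8
```

Emit:
send_rows:
  targets:
    - [[0,0,0,0,0,1,1],[0,0,0,0,0,2,1],[0,0,0,0,0,2,1]]

```text
time: 7.22
tool_pos: [614.0, 95.9, 210.2]
tcp_rot: [2.565, 0.0, 1.624]
contact_force: [0.6, -5.9, -3.6]
grip_width: 23.7
```

```bash
python3 - <<'E'
from go import *
Rt,p=mate(0);delta(Rt,p);o=get_obs();_,Rc=tool();print(Rc.T@o["contact_force"],Rc.T@o["moment"])
E
```

```text
turn [ 0.01 -0.02  0.04] shift [ 0.7  0.  25.6]
[-5.90580969 -1.76478453  3.1841816 ] [ 0.53322739 -1.24286342 -0.00251631]
```

Emit:
send_rows:
  targets:
    - [[0,0,0,-0.7,0,0,1],[0,0,0,-1.2,0,0,1],[0,0,0,-1.2,0,0,1],[0,0,0,-1.2,0,0,1]]

```text
time: 7.55
tool_pos: [613.8, 95.5, 210.3]
tcp_rot: [2.566, -0.001, 1.625]
contact_force: [1.0, -2.4, -4.3]
grip_width: 23.7
```

```bash
python3 - <<'E'
from go import *
Rt,p=mate(0);delta(Rt,p);o=get_obs();_,Rc=tool();print(Rc.T@o["contact_force"],Rc.T@o["moment"])
E
```

```text
turn [ 0.01 -0.08  0.04] shift [ 1.1  0.1 25.8]
[-2.44004691 -1.60807972  4.04456687] [ 0.47721355 -0.53155702 -0.03954077]
```

Lateral force fell; another small shift while advancing.

Emit:
send_rows:
  targets:
    - [[0,0,0,-0.6,0,2,1],[0,0,0,-0.6,0,4,1],[0,0,0,-0.6,0,7,1],[0,0,0,-0.6,0,10,1],[0,0,0,-0.6,0,10,1]]

```text
time: 7.97
tool_pos: [619.3, 95.2, 201.3]
tcp_rot: [2.566, -0.001, 1.625]
contact_force: [-0.4, 0.9, -3.3]
grip_width: 23.7
```

```bash
python3 - <<'E'
from go import *
Rt,p=mate(0);delta(Rt,p);o=get_obs();_,Rc=tool();print(Rc.T@o["contact_force"],Rc.T@o["moment"])
E
```

```text
turn [-0.04 -0.09  0.04] shift [ 1.6  0.5 15.2]
[ 0.92104018 -2.04268426  2.56272398] [ 0.46801449 -0.00475729  0.03105188]
```

Emit:
send_rows:
  targets:
    - [[0,0,0,0,0,3,1],[0,0,0,0,0,6,1],[0,0,0,0,0,9,1],[0,0,0,0,0,11,1],[0,0,0,0,0,11,1]]

```text
time: 8.38
tool_pos: [625.3, 95.4, 192.2]
tcp_rot: [2.566, -0.001, 1.625]
contact_force: [-0.1, 0.4, -2.9]
grip_width: 23.9
```

Emit:
send_rows:
  targets:
    - [[0,0,0,0,0,1,1],[0,0,0,0,0,2,1],[0,0,0,0,0,3,1],[0,0,0,0,0,3,1]]

```text
time: 8.72
tool_pos: [626.9, 95.5, 190.2]
tcp_rot: [2.565, -0.001, 1.625]
contact_force: [-0.4, -0.5, -3.3]
grip_width: 23.7
```

```bash
python3 - <<'E'
from go import *
Rt,p=mate(0);delta(Rt,p);o=get_obs();_,Rc=tool();print(Rc.T@o["contact_force"],Rc.T@o["moment"])
E
```

```text
turn [ 0.02 -0.07  0.05] shift [1.8 0.  1.8]
[-0.51605144 -2.16126902  2.55836298] [ 0.56237414 -0.05706975  0.00574508]
```

Not touching the roof yet; continuing in 1 mm steps while watching force.

Emit:
send_rows:
  targets:
    - [[0,0,0,0,0,1,1],[0,0,0,0,0,2,1],[0,0,0,0,0,3,1],[0,0,0,0,0,3,1]]

```text
time: 9.05
tool_pos: [627.6, 95.5, 189.7]
tcp_rot: [2.565, -0.0, 1.625]
contact_force: [-17.7, -3.3, 14.3]
grip_width: 24.0
```

Emit:
send_rows:
  targets:
    - [[0,0,0,0,0,1,1],[0,0,0,0,0,2,1],[0,0,0,0,0,2,1],[0,0,0,0,0,2,1]]

```text
time: 9.38
tool_pos: [628.1, 95.5, 188.9]
tcp_rot: [2.564, -0.0, 1.625]
contact_force: [-27.6, -4.3, 24.8]
grip_width: 24.0
```

```bash
python3 - <<'E'
from go import *
Rt,p=mate(0);delta(Rt,p);o=get_obs();_,Rc=tool();print(Rc.T@o["contact_force"],Rc.T@o["moment"])
E
```

```text
turn [ 0.07 -0.06  0.09] shift [ 1.9 -0.2  0.1]
[ -2.81972215  -9.7796212  -35.95280809] [ 2.17545747 -0.57124315 -0.0240754 ]
```

```bash
python3 - <<'E'
from go import *
a=pane(7,[(0,0)],(145,165,215,235),5.5);b=pane(7,[(0,0)],(165,100,235,170),5.5,"top")
cv2.imwrite("pics/z7.png",np.hstack([a,b]))
s=cv2.imread("pics/side7.png");cv2.imwrite("pics/zz7.png",cv2.resize(s[150:250,120:240],(720,600),interpolation=2))
E
```

```text
(no output)
```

View pics/zz7.png

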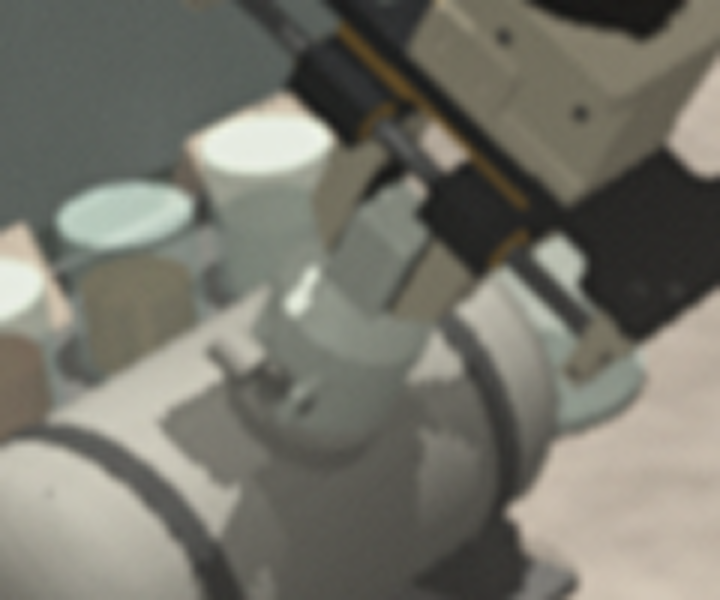

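View pics/z7.png

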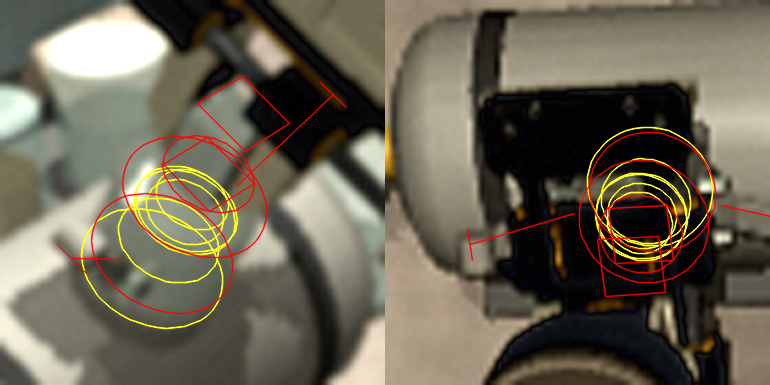

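Emit:
send_rows:
  targets:
    - [[0,0,0,0,0,-2,1],[0,0,0,0,0,-2,-0.2],[0,0,0,0,0,-2,-0.2],[0,0,0,0,0,-2,-0.2],[0,0,0,0,0,-2,-0.2]]

```text
time: 9.9
tool_pos: [629.0, 95.6, 188.0]
tcp_rot: [2.565, -0.001, 1.625]
contact_force: [0.6, 0.0, -0.9]
grip_width: 46.0
```

Emit:
send_rows:
  targets:
    - [[0,0,0,0,0,-10,-0.2],[0,0,0,0,0,-25,-0.2],[0,0,0,0,0,-45,-0.2],[0,0,0,0,0,-60,-0.2],[0,0,0,0,0,-60,-0.2]]

```text
time: 10.32
tool_pos: [596.1, 94.0, 241.7]
tcp_rot: [2.56, -0.001, 1.625]
contact_force: [0.5, 0.5, -0.0]
grip_width: 55.1
```

```bash
python3 - <<'E'
from go import *
Rt,p=mate(0);delta(Rt,p)
for n in ("side","top"): cv2.imwrite(f"pics/{n}8.png",capture(n)[:,:,::-1])
A,_=apose(AD,AY)
it=[((A,AD-36*A[:,2]),coup(1.2,1.2),(0,0,255))]
s=cv2.imread("pics/side8.png");t=cv2.imread("pics/top8.png")
cv2.imwrite("pics/z8.png",np.vstack([np.hstack([draw(n,i,x,b,4,0) for n,i,b in (("side",s,(130,165,210,235)),("top",t,(165,110,265,180)))]) for x in ([],it)]))
E
```

```text
turn [ 0.32 -0.08  0.06] shift [ 1.6 -2.4 61.8]
```

View pics/z8.png

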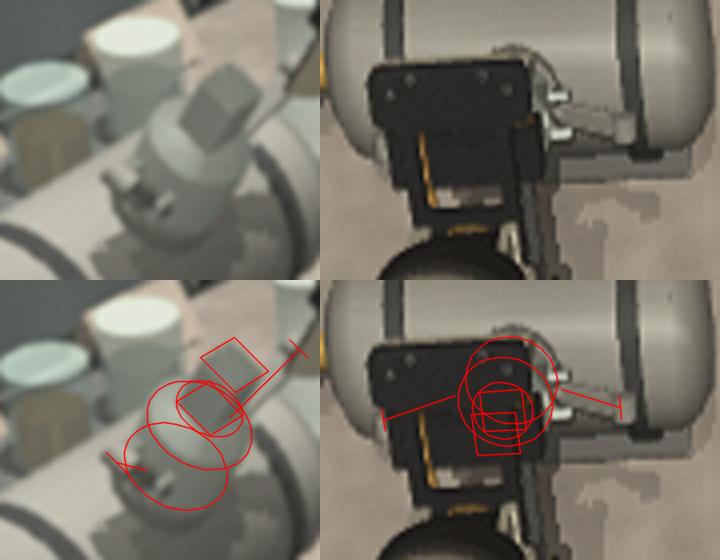

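```bash
cat >> go.py <<'E'
P0=np.array([628.3,95.5,189.0])
def arm(s,h,y=76,x=0):
    A,_=apose(AD,AY);Rt=np.stack([A[:,1],A[:,0],-A[:,2]],1)
    return Rt,P0+A[:,1]*s*y+A[:,2]*(h-55)+A[:,0]*x
def ct():
    o=get_obs();_,Rc=tool();print("F",(Rc.T@o["contact_force"]).round(1))
E
python3 - <<'E'
from go import *
delta(*arm(-1,85))
E
```

```text
turn [ 0.11 -0.07  0.05] shift [-76.   -0.2  29.3]
```

Emit:
send_rows:
  targets:
    - [[0,0,0,-35,0,0,1],[0,0,0,-76,0,0,1],[0,0,0,-76,0,10,1],[0,0,0,-76,0,20,1],[0,0,0,-76,0,25,1]]

```text
time: 10.83
tool_pos: [613.5, 18.5, 214.6]
tcp_rot: [2.569, -0.002, 1.623]
contact_force: [-0.5, 0.2, -0.2]
grip_width: 26.3
```

Emit:
send_rows:
  targets:
    - [[0,0,0,0,0,0,1],[0,0,0,0,0,0,1],[0,0,0,0,0,0,1],[0,0,0,0,0,0,1]]

```text
time: 11.17
tool_pos: [613.6, 19.8, 217.4]
tcp_rot: [2.565, -0.001, 1.626]
contact_force: [0.5, 0.2, -0.7]
grip_width: 1.8
```

```bash
python3 - <<'E'
from go import *
delta(*arm(-1,75));ct()
for n in ("side","top"): cv2.imwrite(f"pics/{n}9.png",capture(n)[:,:,::-1])
s=cv2.imread("pics/side9.png");t=cv2.imread("pics/top9.png")
cv2.imwrite("pics/z9.png",np.hstack([draw(n,i,[],b,4,0) for n,i,b in (("side",s,(130,145,230,245)),("top",t,(170,90,270,190)))]))
E
```

```text
turn [ 0.04 -0.12  0.13] shift [-1.2  0.2 14. ]
F [0.2 0.  0.8]
```

View pics/z9.png

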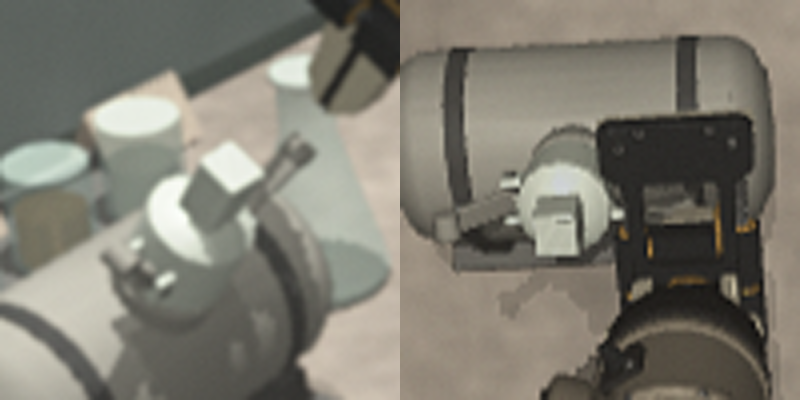

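```bash
cat >> go.py <<'E'
def cov(tag,turn,ab,out,off=(0,0,0),F=4,plain=False):
    A,_=apose(AD,AY);o=P0-55*A[:,2]+A@np.array(off);A=A@rz(np.radians(turn))
    it=[] if plain else [((A,o),coup(*ab),(0,0,255))]
    s=cv2.imread(f"pics/side{tag}.png");t=cv2.imread(f"pics/top{tag}.png")
    return np.hstack([draw(n,i,it,b,F,0) for n,i,b in (("side",s,(140,170,220,230)),("top",t,(175,125,255,185)))])
E
python3 - <<'E'
from go import *
cv2.imwrite("pics/z10.png",np.vstack([cov(9,0,(1.2,1.2),0),cov(9,6,(1.2,1.2),0)]))
E
```

```text
(no output)
```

View pics/z10.png

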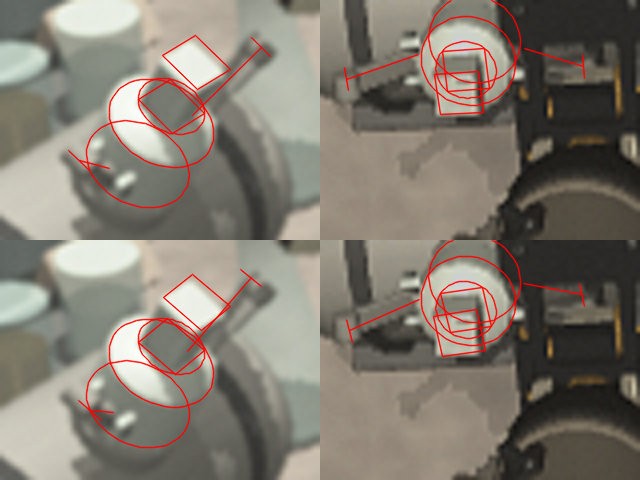

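Emit:
send_rows:
  targets:
    - [[0,0,0,-1,0,8,1],[0,0,0,-1,0,16,1],[0,0,0,-1,0,24,1],[0,0,0,-1,0,30,1],[0,0,0,-1,0,36,1]]

```text
time: 11.68
tool_pos: [634.2, 17.2, 187.1]
tcp_rot: [2.563, 0.002, 1.624]
contact_force: [-2.9, -4.1, 4.5]
grip_width: 0.3
```

Emit:
send_rows:
  targets:
    - [[0,0,0,0,0,5,1],[0,0,0,0,0,10,1],[0,0,0,0,0,15,1],[0,0,0,0,0,20,1],[0,0,0,0,0,20,1]]

```text
time: 12.1
tool_pos: [644.2, 19.5, 168.9]
tcp_rot: [2.567, -0.001, 1.625]
contact_force: [-0.5, -1.0, 1.5]
grip_width: 0.6
```

```bash
python3 - <<'E'
from go import *
delta(*arm(-1,6));ct()
for n in ("side","top"): cv2.imwrite(f"pics/{n}10.png",capture(n)[:,:,::-1])
s=cv2.imread("pics/side10.png");t=cv2.imread("pics/top10.png")
cv2.imwrite("pics/z11.png",np.hstack([draw(n,i,[],b,4,0) for n,i,b in (("side",s,(130,145,230,245)),("top",t,(170,90,270,190)))]))
E
```

```text
turn [-0.06 -0.1   0.03] shift [ 0.7  1.  25.7]
F [-1.   0.4 -1.6]
```

View pics/z11.png

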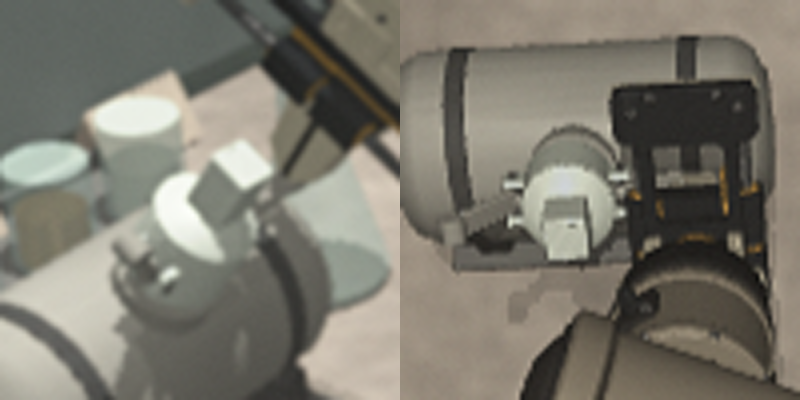

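Emit:
send_rows:
  targets:
    - [[0,0,0,0,0,5,1],[0,0,0,0,0,10,1],[0,0,0,0,0,15,1],[0,0,0,0,0,18,1],[0,0,0,0,0,18,1]]

```text
time: 12.62
tool_pos: [654.1, 20.0, 154.3]
tcp_rot: [2.566, -0.001, 1.625]
contact_force: [-1.0, -0.5, 0.8]
grip_width: 0.5
```

Emit:
send_rows:
  targets:
    - [[0,0,0,0,0,2,1],[0,0,0,0,0,4,1],[0,0,0,0,0,6,1],[0,0,0,0,0,6,1]]

```text
time: 12.95
tool_pos: [657.1, 20.4, 149.8]
tcp_rot: [2.566, -0.001, 1.625]
contact_force: [0.3, 1.8, 1.9]
grip_width: 0.6
```

```bash
python3 - <<'E'
from go import *
delta(*arm(-1,6));ct()
for n in ("side","top"): cv2.imwrite(f"pics/{n}11.png",capture(n)[:,:,::-1])
s=cv2.imread("pics/side11.png");t=cv2.imread("pics/top11.png")
cv2.imwrite("pics/z12.png",np.hstack([draw(n,i,[],b,4,0) for n,i,b in (("side",s,(130,145,230,245)),("top",t,(170,90,270,190)))]))
E
```

```text
turn [-0.   -0.1   0.05] shift [0.5 0.5 2.6]
F [ 1.8  1.4 -1.4]
```

View pics/z12.png

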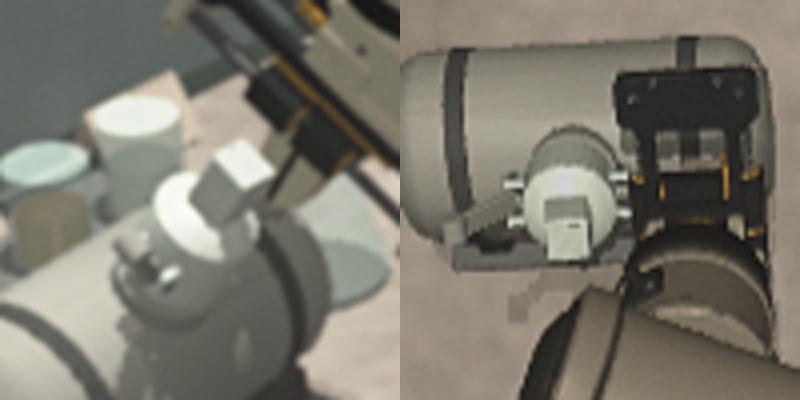

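Emit:
send_rows:
  targets:
    - [[0,0,0,0,0,2,1],[0,0,0,0,0,4,1],[0,0,0,0,0,5,1],[0,0,0,0,0,5,1]]

```text
time: 13.38
tool_pos: [660.0, 20.3, 145.7]
tcp_rot: [2.565, -0.001, 1.625]
contact_force: [-1.9, 2.4, 2.2]
grip_width: 0.4
```

```bash
python3 - <<'E'
from go import *
delta(*arm(-1,6));ct()
E
```

```text
turn [ 0.01 -0.08  0.05] shift [ 0.8  0.4 -2.4]
F [ 2.5 -0.2 -2.8]
```

Emit:
send_rows:
  targets:
    - [[0,0,0,0,0,1,1],[0,0,0,0,0,2,1],[0,0,0,0,0,2,1]]

```text
time: 13.63
tool_pos: [661.0, 20.3, 144.1]
tcp_rot: [2.565, -0.001, 1.625]
contact_force: [-1.9, 2.3, 2.3]
grip_width: 0.5
```

Emit:
send_rows:
  targets:
    - [[0,0,0,0,0,1,1],[0,0,0,0,0,2,1],[0,0,0,0,0,2,1]]

```text
time: 13.88
tool_pos: [662.2, 20.6, 143.0]
tcp_rot: [2.565, -0.001, 1.625]
contact_force: [-3.6, 3.3, 6.7]
grip_width: 0.3
```

```bash
python3 - <<'E'
from go import *
delta(*arm(-1,6));ct()
for n in ("side","top"): cv2.imwrite(f"pics/{n}12.png",capture(n)[:,:,::-1])
s=cv2.imread("pics/side12.png");t=cv2.imread("pics/top12.png")
cv2.imwrite("pics/z13.png",np.hstack([draw(n,i,[],b,4,0) for n,i,b in (("side",s,(130,145,230,245)),("top",t,(170,90,270,190)))]))
E
```

```text
turn [ 0.06 -0.09  0.06] shift [ 0.6 -0.  -5.9]
F [ 3.4  0.8 -7.5]
```

View pics/z13.png

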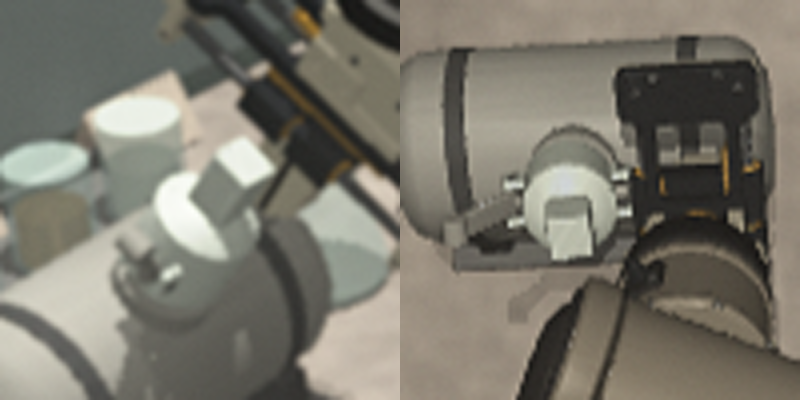

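Emit:
send_rows:
  targets:
    - [[0,0,0,0,0,1,1],[0,0,0,0,0,2,1],[0,0,0,0,0,2,1]]

```text
time: 14.23
tool_pos: [663.3, 20.9, 142.1]
tcp_rot: [2.564, -0.001, 1.625]
contact_force: [-9.1, 3.7, 12.6]
grip_width: 0.7
```

```bash
python3 - <<'E'
from go import *
delta(*arm(-1,6));ct()
E
```

```text
turn [ 0.11 -0.1   0.07] shift [ 0.3 -0.4 -7.2]
F [  4.2  -0.5 -15.4]
```

Emit:
send_rows:
  targets:
    - [[0,0,0,0,0,1,1],[0,0,0,0,0,1.5,1],[0,0,0,0,0,1.5,1]]

```text
time: 14.48
tool_pos: [664.0, 21.1, 141.5]
tcp_rot: [2.563, -0.001, 1.626]
contact_force: [-12.9, 5.0, 17.2]
grip_width: 0.4
```

Emit:
send_rows:
  targets:
    - [[0,0,0,0,0,-10,1],[0,0,0,0,0,-30,1],[0,0,0,0,0,-60,1],[0,0,0,0,0,-90,1],[0,0,0,0,0,-120,1]]

```text
time: 14.9
tool_pos: [597.7, 16.4, 240.5]
tcp_rot: [2.567, -0.0, 1.624]
contact_force: [0.3, 0.3, 0.4]
grip_width: 0.3
```

```bash
python3 - <<'E'
from go import *
delta(*arm(1,95));ct()
for n in ("side","top"): cv2.imwrite(f"pics/{n}13.png",capture(n)[:,:,::-1])
cv2.imwrite("pics/z14.png",np.vstack([cov(13,0,(1.15,0),0,plain=True),cov(13,0,(1.15,0),0)]))
E
```

```text
turn [-0.05 -0.04  0.03] shift [153.4   1.1  22.2]
F [ 0.3  0.4 -0.1]
```

View pics/z14.png

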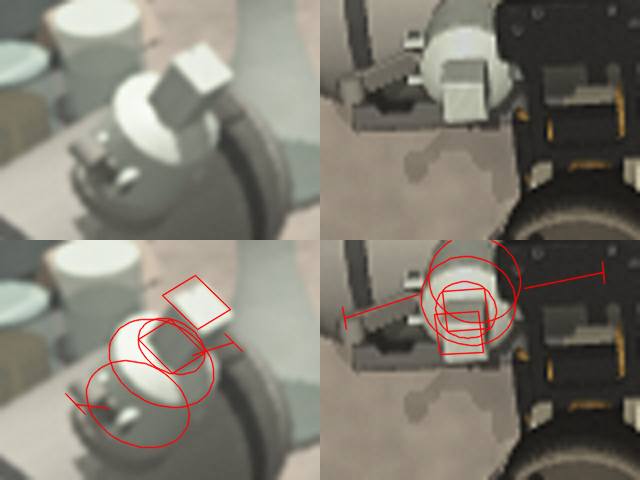

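Emit:
send_rows:
  targets:
    - [[0,0,0,40,0,0,1],[0,0,0,80,0,0,1],[0,0,0,120,0,0,1],[0,0,0,153,1,0,1],[0,0,0,153,1,8,1]]

```text
time: 15.42
tool_pos: [595.6, 175.4, 234.8]
tcp_rot: [2.563, -0.002, 1.63]
contact_force: [-0.6, -0.1, 0.6]
grip_width: 0.5
```

Emit:
send_rows:
  targets:
    - [[0,0,0,0,0,8,1],[0,0,0,0,0,14,1],[0,0,0,0,0,14,1],[0,0,0,0,0,14,1]]

```text
time: 15.75
tool_pos: [603.4, 168.7, 221.2]
tcp_rot: [2.567, -0.0, 1.622]
contact_force: [0.1, 0.2, 0.7]
grip_width: 0.3
```

```bash
python3 - <<'E'
from go import *
delta(*arm(1,85));ct()
for n in ("side","top"): cv2.imwrite(f"pics/{n}14.png",capture(n)[:,:,::-1])
cv2.imwrite("pics/z15.png",np.vstack([cov(14,0,(1.15,0),0,plain=True),cov(14,0,(1.15,0),0)]))
E
```

```text
turn [-0.09  0.01 -0.05] shift [1.6 0.1 8.5]
F [ 0.1  0.5 -0.5]
```

View pics/z15.png

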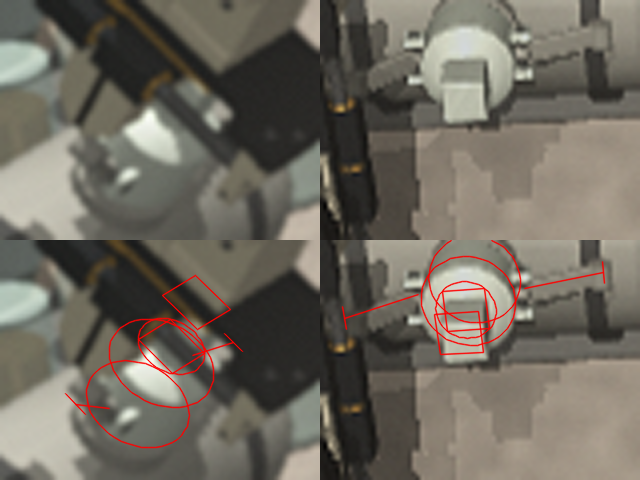

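Emit:
send_rows:
  targets:
    - [[0,0,0,1.6,0,8,1],[0,0,0,1.6,0,15,1],[0,0,0,1.6,0,22,1],[0,0,0,1.6,0,29,1],[0,0,0,1.6,0,36,1]]

```text
time: 16.27
tool_pos: [624.0, 175.6, 194.0]
tcp_rot: [2.56, -0.005, 1.626]
contact_force: [-19.3, 28.0, 25.9]
grip_width: 0.4
```

Emit:
send_rows:
  targets:
    - [[0,0,0,0,0,6,1],[0,0,0,0,0,12,1],[0,0,0,0,0,18,1],[0,0,0,0,0,24,1],[0,0,0,0,0,24,1]]

```text
time: 16.68
tool_pos: [635.9, 174.9, 171.4]
tcp_rot: [2.565, -0.001, 1.626]
contact_force: [-0.5, 0.3, 1.3]
grip_width: 0.4
```

Emit:
send_rows:
  targets:
    - [[0,0,0,0,0,6,1],[0,0,0,0,0,12,1],[0,0,0,0,0,18,1],[0,0,0,0,0,18,1]]

```text
time: 17.02
tool_pos: [646.0, 173.6, 155.6]
tcp_rot: [2.567, -0.001, 1.624]
contact_force: [-0.1, -0.1, 2.5]
grip_width: 0.5
```

```bash
python3 - <<'E'
from go import *
delta(*arm(1,6));ct()
for n in ("side","top"): cv2.imwrite(f"pics/{n}15.png",capture(n)[:,:,::-1])
cv2.imwrite("pics/z16.png",np.vstack([cov(15,0,(1.15,0),0,plain=True)]))
E
```

```text
turn [-0.05 -0.04  0.  ] shift [-1.1 -0.1  9.1]
F [-0.1  1.3 -2.2]
```

View pics/z16.png

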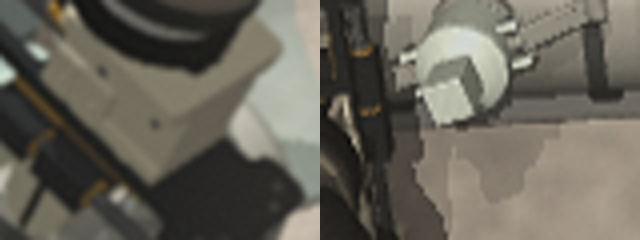

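```bash
python3 - <<'E'
from go import *
cv2.imwrite("pics/z17.png",np.vstack([cov(15,k,(0.2,0),0,F=4)[:,320:] for k in (10,18)]+[])) 
a=[cov(15,k,(0.2,0),0,F=4)[:,320:] for k in (8,13,18,23)]
cv2.imwrite("pics/z17.png",np.vstack([np.hstack(a[:2]),np.hstack(a[2:])]))
E
```

```text
(no output)
```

View pics/z17.png

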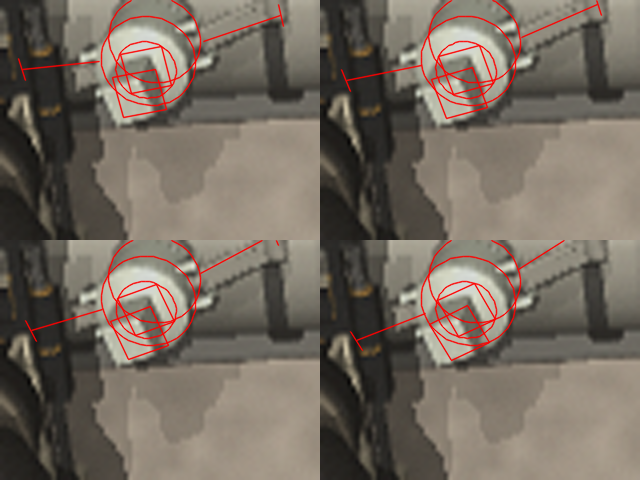

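Emit:
send_rows:
  targets:
    - [[0,0,0,0,0,-10,1],[0,0,0,0,0,-20,1],[0,0,0,-2,-18,-20,1],[0,0,0,-2,-18,-20,1],[0,0,0,-2,-18,-20,1]]

```text
time: 17.53
tool_pos: [619.0, 170.7, 164.4]
tcp_rot: [2.566, -0.0, 1.625]
contact_force: [0.5, 0.1, -0.0]
grip_width: 0.9
```

```bash
python3 - <<'E'
from go import *
delta(*arm(1,6,73,-20));ct()
for n in ("side","top"): cv2.imwrite(f"pics/{n}16.png",capture(n)[:,:,::-1])
s=cv2.imread("pics/side16.png");t=cv2.imread("pics/top16.png")
cv2.imwrite("pics/z18.png",np.hstack([draw(n,i,[],b,4,0) for n,i,b in (("side",s,(130,145,230,245)),("top",t,(160,110,260,210)))]))
E
```

```text
turn [-0.02 -0.07  0.05] shift [-2.6 -2.1 31.3]
F [0.  0.4 0.3]
```

View pics/z18.png

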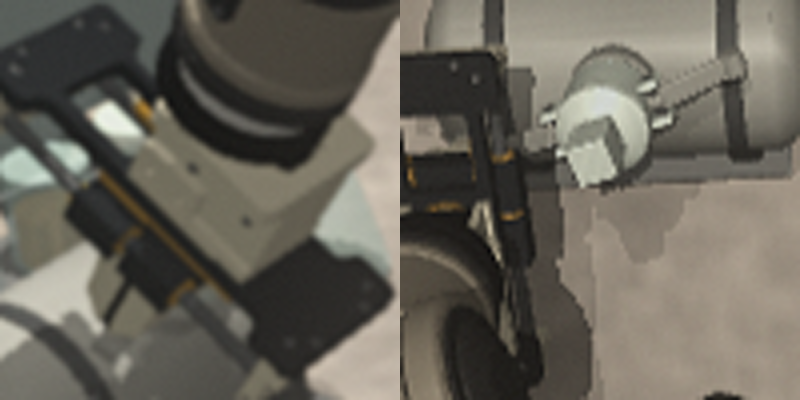

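Emit:
send_rows:
  targets:
    - [[0,0,0,0,0,-40,1],[0,0,0,20,0,-70,1],[0,0,0,60,0,-80,1],[0,0,0,90,0,-80,1],[0,0,0,90,0,-80,1]]

```text
time: 18.05
tool_pos: [571.9, 263.2, 233.6]
tcp_rot: [2.561, -0.003, 1.629]
contact_force: [-1.5, -1.4, -0.4]
grip_width: 0.4
```

Emit:
send_rows:
  targets:
    - [[0,0,0,0,0,0,1],[0,0,0,0,0,0,1]]

```text
time: 18.22
tool_pos: [571.4, 258.3, 230.9]
tcp_rot: [2.566, -0.0, 1.625]
contact_force: [-0.1, -0.3, 0.1]
grip_width: 0.3
```

```bash
python3 - <<'E'
from go import *
delta(*arm(1,60,73,-20));ct()
for n in ("side","top"): cv2.imwrite(f"pics/{n}17.png",capture(n)[:,:,::-1])
a=cov(17,17,(.3,0),0,plain=True);b=cov(17,17,(.3,0),0);cv2.imwrite("pics/z19.png",np.vstack([a,b]))
E
```

```text
turn [-0.01 -0.07  0.08] shift [-92.6  -2.5  56.3]
F [-0.3 -0.1 -0.2]
```

View pics/z19.png

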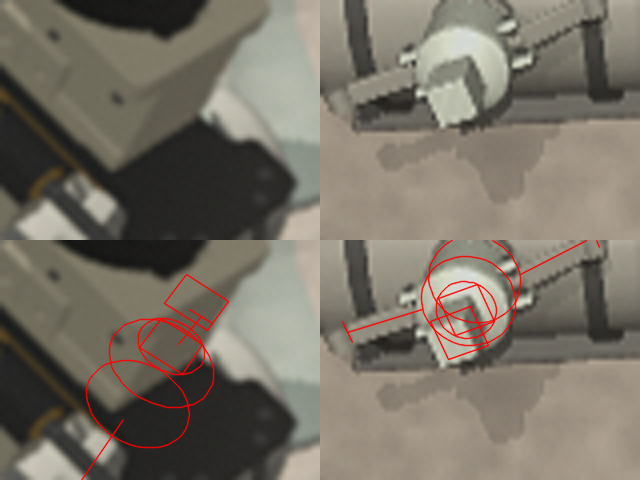

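```bash
python3 - <<'E'
from go import *
A,_=apose(AD,AY);o=P0-55*A[:,2]
for z in (-1,8,17,26):
  for n,cr in (("a",(180,151)),("b",(249,127.3))):
    # intersect ray with plane h=z
    c,d=ray("top",*cr);s=((o+z*A[:,2]-c)@A[:,2])/(d@A[:,2]);q=A.T@(c+s*d-o);print(n,z,q.round(1),np.hypot(q[0],q[1]).round(1))
E
```

```text
a -1 [-37.8  84.3  -1. ] 92.4
b -1 [ 12.4 -86.2  -1. ] 87.1
a 8 [-34.3  82.3   8. ] 89.1
b 8 [ 15.5 -86.6   8. ] 88.0
a 17 [-30.8  80.3  17. ] 86.0
b 17 [ 18.5 -87.1  17. ] 89.0
a 26 [-27.3  78.3  26. ] 82.9
b 26 [ 21.5 -87.5  26. ] 90.2
```

Emit:
send_rows:
  targets:
    - [[0,0,0,-40,-7,0,1],[0,0,0,-75,-7,0,1],[0,0,0,-92,-7,10,1],[0,0,0,-92,-7,25,1],[0,0,0,-92,-7,40,1]]

```text
time: 18.73
tool_pos: [593.0, 164.5, 193.9]
tcp_rot: [2.564, -0.001, 1.62]
contact_force: [0.3, 0.4, 0.4]
grip_width: -0.0
```

Emit:
send_rows:
  targets:
    - [[0,0,0,0,0,15,1],[0,0,0,0,0,25,1],[0,0,0,0,0,35,1],[0,0,0,0,0,35,1],[0,0,0,0,0,35,1]]

```text
time: 19.15
tool_pos: [611.2, 168.1, 163.9]
tcp_rot: [2.566, -0.0, 1.624]
contact_force: [-0.4, -0.0, 0.3]
grip_width: 0.3
```

```bash
python3 - <<'E'
from go import *
delta(*arm(1,6,74,-25));ct()
for n in ("side","top"): cv2.imwrite(f"pics/{n}18.png",capture(n)[:,:,::-1])
s=cv2.imread("pics/side18.png");t=cv2.imread("pics/top18.png")
cv2.imwrite("pics/z20.png",np.hstack([draw(n,i,[],b,4,0) for n,i,b in (("side",s,(130,145,230,245)),("top",t,(160,110,260,210)))]))
E
```

```text
turn [-0.04 -0.05  0.03] shift [ 0.6 -0.2 35.1]
F [-0.  -0.2 -0.4]
```

View pics/z20.png

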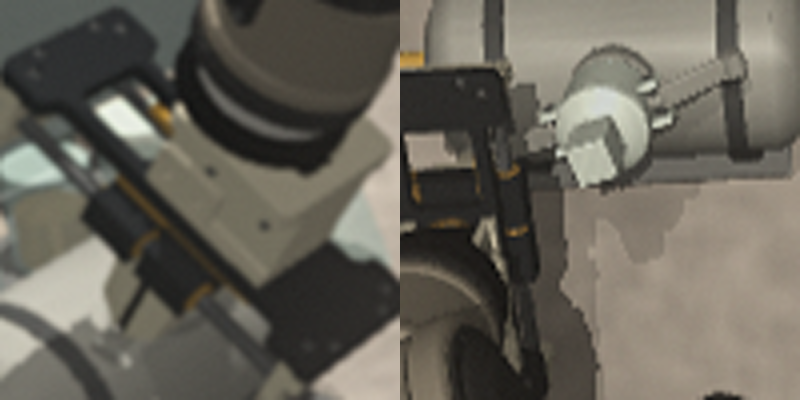

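Emit:
send_rows:
  targets:
    - [[0,0,0,0,0,5,1],[0,0,0,0,0,10,1],[0,0,0,0,0,15,1],[0,0,0,0,0,20,1],[0,0,0,0,0,20,1]]

```text
time: 19.67
tool_pos: [622.4, 169.2, 146.7]
tcp_rot: [2.566, -0.001, 1.625]
contact_force: [0.3, 0.1, 0.4]
grip_width: 0.4
```

Emit:
send_rows:
  targets:
    - [[0,0,0,0,0,3,1],[0,0,0,0,0,6,1],[0,0,0,0,0,9,1],[0,0,0,0,0,9,1]]

```text
time: 20.0
tool_pos: [627.4, 169.1, 139.8]
tcp_rot: [2.565, -0.001, 1.625]
contact_force: [-1.4, 0.6, 2.7]
grip_width: 0.6
```

Emit:
send_rows:
  targets:
    - [[0,0,0,0,0,2,1],[0,0,0,0,0,4,1],[0,0,0,0,0,4,1]]

```text
time: 20.25
tool_pos: [629.4, 169.2, 136.5]
tcp_rot: [2.565, -0.001, 1.624]
contact_force: [-1.3, -0.7, 2.5]
grip_width: 0.3
```

```bash
python3 - <<'E'
from go import *
delta(*arm(1,6,74,-25));ct()
E
```

```text
turn [ 0.03 -0.07  0.04] shift [ 0.4 -0.6  2.3]
F [-0.6  0.2 -2.9]
```

Contact at h≈12, following with ~3 N. Continuing to the stop.

Emit:
send_rows:
  targets:
    - [[0,0,0,0,0,2,1],[0,0,0,0,0,4,1],[0,0,0,0,0,4,1]]

```text
time: 20.5
tool_pos: [631.5, 169.5, 133.0]
tcp_rot: [2.565, -0.001, 1.625]
contact_force: [-1.4, -0.6, 2.1]
grip_width: 0.0
```

Emit:
send_rows:
  targets:
    - [[0,0,0,0,0,1,1],[0,0,0,0,0,2,1],[0,0,0,0,0,2,1]]

```text
time: 20.75
tool_pos: [632.5, 169.6, 131.6]
tcp_rot: [2.565, -0.001, 1.625]
contact_force: [-2.3, -0.4, 4.1]
grip_width: 0.2
```

```bash
python3 - <<'E'
from go import *
delta(*arm(1,6,74,-25));ct()
E
```

```text
turn [ 0.02 -0.08  0.05] shift [ 0.2 -0.5 -3.6]
F [-0.3  0.3 -4.7]
```

Emit:
send_rows:
  targets:
    - [[0,0,0,0,0,1,1],[0,0,0,0,0,2,1],[0,0,0,0,0,2,1]]

```text
time: 21.0
tool_pos: [633.7, 169.7, 130.6]
tcp_rot: [2.564, -0.001, 1.625]
contact_force: [-6.1, -1.5, 9.2]
grip_width: 0.4
```

Emit:
send_rows:
  targets:
    - [[0,0,0,0,0,1,1],[0,0,0,0,0,2,1],[0,0,0,0,0,2,1]]

```text
time: 21.25
tool_pos: [634.7, 169.7, 129.7]
tcp_rot: [2.564, -0.001, 1.625]
contact_force: [-11.0, -1.3, 15.6]
grip_width: 0.7
```

```bash
python3 - <<'E'
from go import *
delta(*arm(1,6,74,-25));ct()
E
```

```text
turn [ 0.12 -0.08  0.05] shift [ 0.2 -1.4 -6.3]
F [ -0.7  -0.7 -19.1]
```

Emit:
send_rows:
  targets:
    - [[0,0,0,0,0,-15,1],[0,0,0,0,0,-50,1],[0,0,0,0,0,-90,1],[0,0,0,0,0,-130,1],[0,0,0,40,-20,-160,1]]

```text
time: 21.67
tool_pos: [538.4, 192.6, 253.1]
tcp_rot: [2.559, -0.001, 1.62]
contact_force: [0.8, 1.2, 0.5]
grip_width: 0.5
```

Emit:
send_rows:
  targets:
    - [[0,0,0,40,-40,-20,1],[0,0,0,60,-80,-40,1],[0,0,0,80,-120,-50,1],[0,0,0,80,-150,-50,1],[0,0,0,80,-150,-50,1]]

```text
time: 22.08
tool_pos: [374.8, 266.6, 206.0]
tcp_rot: [2.569, 0.001, 1.627]
contact_force: [0.2, -1.1, -0.2]
grip_width: 0.4
```

```bash
python3 - <<'E'
from go import *
for n in ("side","top"): cv2.imwrite(f"pics/{n}19.png",capture(n)[:,:,::-1])
a=cov(19,12,(0,0),0,plain=True);b=cov(19,12,(0,0),0);cv2.imwrite("pics/z21.png",np.vstack([a,b]))
E
```

```text
(no output)
```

View pics/z21.png

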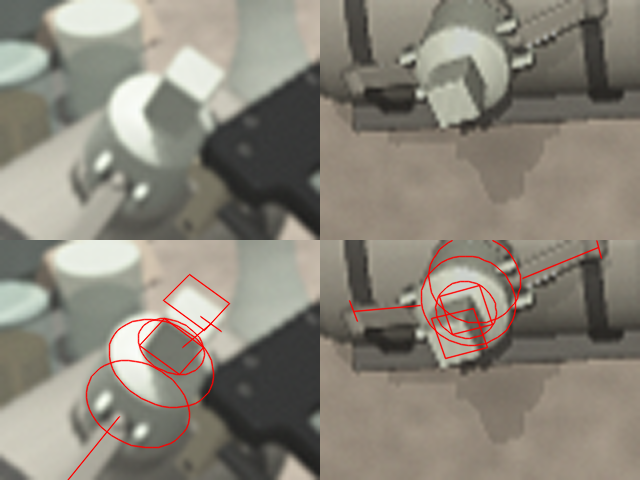

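View pics/side19.png

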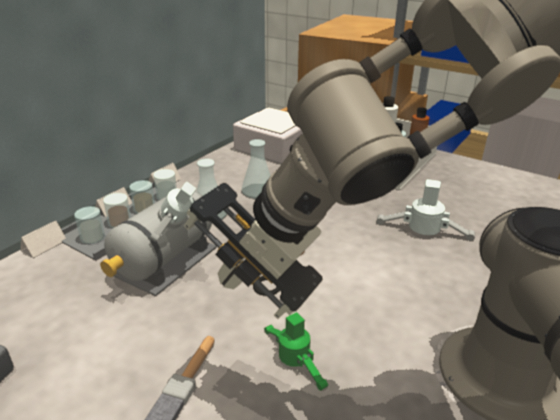

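```bash
python3 - <<'E'
from go import *
o=[]
for n,(c0,r0) in (("side",(155,175)),("top",(190,125))):
  im=cv2.convertScaleAbs(draw(n,cv2.imread(f"pics/{n}19.png"),[],(c0,r0,c0+44,r0+56),9,0),alpha=1.1,beta=-10)
  for k in range(0,56,5):
    cv2.putText(im,str(c0+k),(k*9,8),0,.3,(0,0,255));cv2.putText(im,str(r0+k),(0,k*9+8),0,.3,(0,0,255))
    cv2.line(im,(k*9,0),(k*9,560),(80,80,160),1);cv2.line(im,(0,k*9),(560,k*9),(80,80,160),1)
  o.append(im)
cv2.imwrite("pics/z22.png",np.hstack(o))
E
```

```text
(no output)
```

View pics/z22.png

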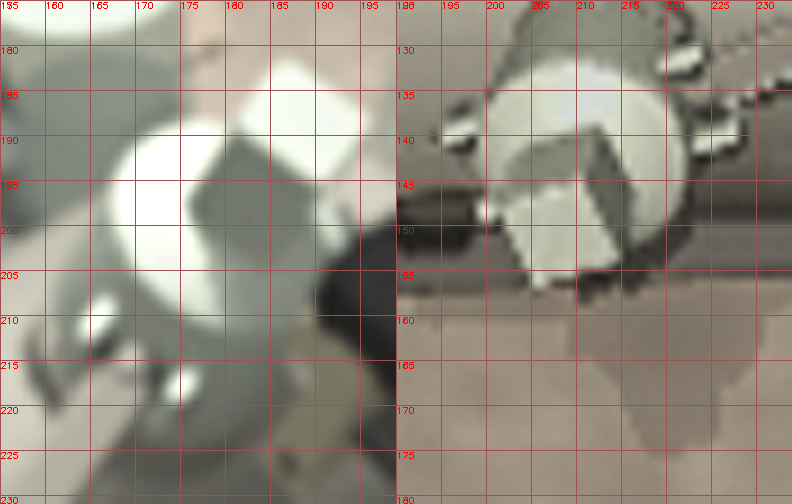

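```bash
cat > fit.py <<'E'
from go import *
def fit(S,T):
    A,_=apose(AD,AY)
    def model(v,q):
        Rm=A@R.from_rotvec(v[:3]).as_matrix();return np.array(q,float)@Rm.T+P0-55*A[:,2]+A@v[3:6]
    def res(v,sel):
        r=[]
        if "s" in sel: r.append((proj("side",model(v,[a for a,_ in S]))-[b for _,b in S]).ravel())
        if "t" in sel: r.append((proj("top",model(v,[a for a,_ in T]))-[b for _,b in T]).ravel())
        return np.concatenate(r)
    s=least_squares(res,[0,0,.25,0,0,0],args=("st",));v=s.x
    cov=np.linalg.inv(s.jac.T@s.jac)*(s.fun@s.fun)/(len(s.fun)-6);sd=np.sqrt(np.diag(cov))
    print("rot deg",np.degrees(v[:3]).round(1),"+-",np.degrees(sd[:3]).round(1),"off",v[3:].round(1),"+-",sd[3:].round(1),"rms",np.sqrt((s.fun**2).mean()).round(2))
    Rm=A@R.from_rotvec(v[:3]).as_matrix();print("axis tilt vs nominal",np.degrees(np.arccos(Rm[:,2]@A[:,2])).round(1),(A.T@Rm[:,2]).round(3))
    return v
E
python3 - <<'E'
from fit import *
S=[((12,12,86),(180.8,188.7)),((-12,12,86),(189.8,194.8)),((-12,-12,86),(195.1,187.8)),((12,-12,86),(186.5,181.4)),((12,12,50),(175.1,197.3))]
T=[((12,12,86),(201.4,147.6)),((-12,12,86),(205.2,156.7)),((-12,-12,86),(214.4,153.6)),((12,-12,86),(210.2,144.3)),((12,-12,50),(211.8,138.7)),((-12,-12,50),(216,145.6))]
fit(S,T)
E
```

```text
rot deg [-2.2 -3.2 15.7] +- [2.6 2.1 2.2] off [-0.3  2.4  0.1] +- [3.  3.4 1.2] rms 0.82
axis tilt vs nominal 3.9 [-0.061  0.03   0.998]
```

```bash
python3 - <<'E'
from fit import *
A,_=apose(AD,AY)
for rv in ([-2.2,-3.2,15.7],[0,0,15.7]):
  Rm=A@R.from_rotvec(np.radians(rv)).as_matrix()
  for q in (0,.15,.3,.45):
    e=q-np.radians(25);pt=lambda s:np.array([0,s*(31+50*np.cos(e)),20+50*np.sin(e)])
    for s in (1,-1):
        w=Rm@pt(s)+P0-55*A[:,2]+A@[0,1.5,0]; print(rv,q,"ab"[s<0],"top",proj("top",w).round(1)[0],"side",proj("side",w).round(1)[0])
s=cv2.imread("pics/side19.png");t=cv2.imread("pics/top19.png")
o=[]
for n,i,(c0,r0) in (("side",s,(130,190)),("top",t,(170,115))):
  im=draw(n,i,[],(c0,r0,c0+80,r0+56),5,0)
  for k in range(0,80,10):
    cv2.putText(im,str(c0+k),(k*5,8),0,.3,(0,0,255));cv2.putText(im,str(r0+k),(0,k*5+8),0,.3,(0,0,255))
    cv2.line(im,(k*5,0),(k*5,560),(80,80,160),1);cv2.line(im,(0,k*5),(560,k*5),(80,80,160),1)
  o.append(im)
for d in place_of("cam_a_end","top"): print("nn top",np.round(d["location"],1),d["conf"])
for d in place_of("cam_a_end","side"): print("nn side",np.round(d["location"],1),d["conf"])
cv2.imwrite("pics/z23.png",np.hstack(o))
E
```

```text
[-2.2, -3.2, 15.7] 0 a top [183.1 143.5] side [154.3 236. ]
[-2.2, -3.2, 15.7] 0 b top [242.6 124.7] side [190.4 188.4]
[-2.2, -3.2, 15.7] 0.15 a top [181.5 145.1] side [154.7 235.2]
[-2.2, -3.2, 15.7] 0.15 b top [243.5 125.5] side [192.2 185.8]
[-2.2, -3.2, 15.7] 0.3 a top [180.4 146.5] side [155.5 234. ]
[-2.2, -3.2, 15.7] 0.3 b top [244.  126.5] side [193.8 183.5]
[-2.2, -3.2, 15.7] 0.45 a top [179.6 147.9] side [156.7 232.2]
[-2.2, -3.2, 15.7] 0.45 b top [243.9 127.7] side [195.2 181.5]
[0, 0, 15.7] 0 a top [182.8 144.1] side [154.8 235.2]
[0, 0, 15.7] 0 b top [242.7 124.2] side [189.9 189.3]
[0, 0, 15.7] 0.15 a top [181.3 145.5] side [155.3 234.1]
[0, 0, 15.7] 0.15 b top [243.6 124.9] side [191.5 186.6]
[0, 0, 15.7] 0.3 a top [180.2 146.8] side [156.  232.6]
[0, 0, 15.7] 0.3 b top [244.2 125.7] side [193.1 184.2]
[0, 0, 15.7] 0.45 a top [179.5 148. ] side [157.1 230.6]
[0, 0, 15.7] 0.45 b top [244.2 126.6] side [194.4 181.9]
nn top [335.1 402.2] 0.53
nn top [303.3 181.5] 0.44
nn top [145.6 183.7] 0.43
nn side [235.4 469.3] 0.53
nn side [385.6 324.5] 0.53
nn side [235.6 155.3] 0.51
```

View pics/z23.png

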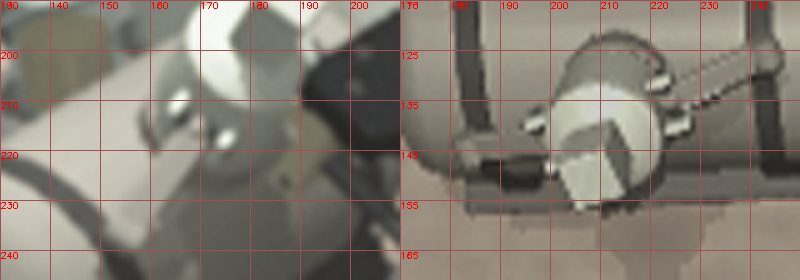

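```bash
python3 - <<'E'
from go import *
print(arm(-1,120,73,20)[1]);delta(*arm(-1,120,73,20))
E
```

```text
[613.52827976  21.62305261 254.40636762]
turn [ 0.04 -0.12  0.1 ] shift [-258.3  209.1   81.4]
```

Emit:
send_rows:
  targets:
    - [[0,0,0,-41,20,-10,1],[0,0,0,-82,50,-10,1],[0,0,0,-123,60,-10,1],[0,0,0,-164,70,-10,1],[0,0,0,-205,80,-10,1]]

```text
time: 22.7
tool_pos: [437.7, 121.3, 252.4]
tcp_rot: [2.564, -0.001, 1.623]
contact_force: [-0.3, 0.8, -0.4]
grip_width: 0.5
```

Emit:
send_rows:
  targets:
    - [[0,0,0,-35,20,0,1],[0,0,0,-53,50,10,1],[0,0,0,-53,80,30,1],[0,0,0,-53,110,60,1],[0,0,0,-53,129,90,1]]

```text
time: 23.12
tool_pos: [600.6, 75.9, 247.8]
tcp_rot: [2.561, 0.0, 1.62]
contact_force: [0.1, 0.4, -0.3]
grip_width: 0.4
```

Emit:
send_rows:
  targets:
    - [[0,0,0,0,0,0,1],[0,0,0,0,0,0,1],[0,0,0,0,0,0,1]]

```text
time: 23.37
tool_pos: [595.6, 77.8, 244.8]
tcp_rot: [2.569, -0.001, 1.623]
contact_force: [-0.5, 0.2, -0.2]
grip_width: 0.4
```

```bash
python3 - <<'E'
from go import *
delta(*arm(-1,60,73,20))
for n in ("side","top"): cv2.imwrite(f"pics/{n}20.png",capture(n)[:,:,::-1])
s=cv2.imread("pics/side20.png");t=cv2.imread("pics/top20.png")
cv2.imwrite("pics/z24.png",np.hstack([draw(n,i,[],b,4,0) for n,i,b in (("side",s,(130,145,230,245)),("top",t,(170,90,270,190)))]))
E
```

```text
turn [-0.17 -0.02 -0.03] shift [-57.1  18.   60. ]
```

View pics/z24.png

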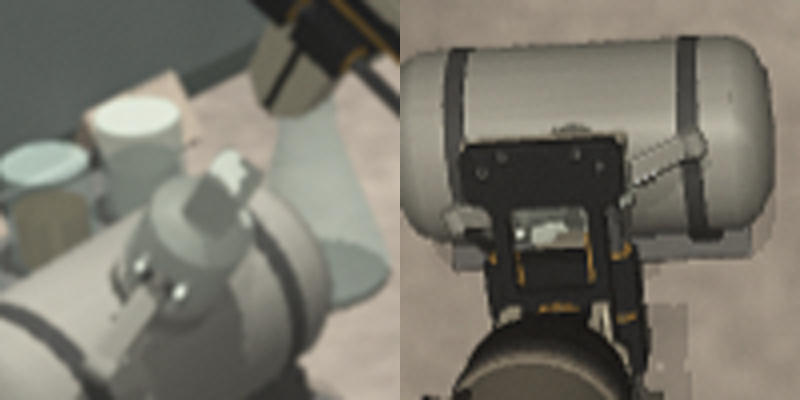

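Emit:
send_rows:
  targets:
    - [[0,0,0,-30,9,0,1],[0,0,0,-57,18,0,1],[0,0,0,-57,18,0,1],[0,0,0,-57,18,30,1],[0,0,0,-57,18,60,1]]

```text
time: 23.88
tool_pos: [646.8, 23.9, 207.7]
tcp_rot: [2.561, 0.001, 1.623]
contact_force: [0.5, -0.6, -0.1]
grip_width: 0.5
```

Emit:
send_rows:
  targets:
    - [[0,0,0,0,0,15,1],[0,0,0,0,0,30,1],[0,0,0,0,0,30,1],[0,0,0,0,0,30,1]]

```text
time: 24.22
tool_pos: [661.7, 25.8, 179.5]
tcp_rot: [2.568, -0.001, 1.625]
contact_force: [0.4, -0.1, 0.6]
grip_width: 0.6
```

```bash
python3 - <<'E'
from go import *
delta(*arm(-1,6,74,20));ct()
for n in ("side","top"): cv2.imwrite(f"pics/{n}21.png",capture(n)[:,:,::-1])
s=cv2.imread("pics/side21.png");t=cv2.imread("pics/top21.png")
cv2.imwrite("pics/z25.png",np.hstack([draw(n,i,[],b,4,0) for n,i,b in (("side",s,(130,145,230,245)),("top",t,(170,90,270,190)))]))
E
```

```text
turn [-0.14 -0.07  0.05] shift [-2.7  0.3 24.9]
F [-0.1  0.6 -0.4]
```

View pics/z25.png

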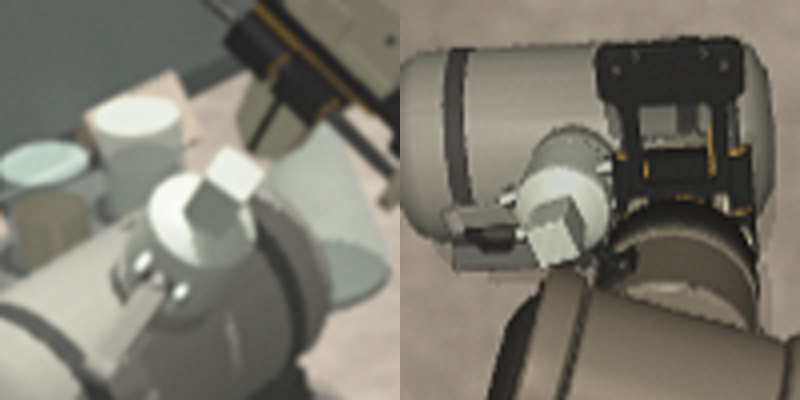

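Emit:
send_rows:
  targets:
    - [[0,0,0,-2.5,0,6,1],[0,0,0,-2.5,0,12,1],[0,0,0,-2.5,0,17,1],[0,0,0,-2.5,0,20,1],[0,0,0,-2.5,0,20,1]]

```text
time: 24.73
tool_pos: [673.1, 23.6, 161.3]
tcp_rot: [2.569, -0.001, 1.624]
contact_force: [-0.2, 0.7, -0.1]
grip_width: 0.4
```

Emit:
send_rows:
  targets:
    - [[0,0,0,0,0,2,1],[0,0,0,0,0,4,1],[0,0,0,0,0,4,1]]

```text
time: 24.98
tool_pos: [675.4, 23.7, 158.6]
tcp_rot: [2.568, -0.001, 1.624]
contact_force: [-0.9, 0.1, 0.3]
grip_width: 0.5
```

Emit:
send_rows:
  targets:
    - [[0,0,0,0,0,1,1],[0,0,0,0,0,2,1],[0,0,0,0,0,2,1]]

```text
time: 25.23
tool_pos: [676.5, 23.8, 157.2]
tcp_rot: [2.568, -0.001, 1.624]
contact_force: [-0.1, -0.2, 1.2]
grip_width: 0.7
```

```bash
python3 - <<'E'
from go import *
delta(*arm(-1,6,74,20));ct()
E
```

```text
turn [-0.14 -0.06  0.03] shift [ 0.2  0.1 -1.8]
F [-0.2  0.5 -1.1]
```

Emit:
send_rows:
  targets:
    - [[0,0,0,0,0,1,1],[0,0,0,0,0,2,1],[0,0,0,0,0,2,1]]

```text
time: 25.48
tool_pos: [677.5, 23.9, 155.6]
tcp_rot: [2.568, -0.001, 1.624]
contact_force: [-2.4, 0.6, 3.0]
grip_width: 0.8
```

Emit:
send_rows:
  targets:
    - [[0,0,0,0,0,1,1],[0,0,0,0,0,2,1],[0,0,0,0,0,2,1]]

```text
time: 25.73
tool_pos: [678.6, 24.2, 154.2]
tcp_rot: [2.568, -0.001, 1.625]
contact_force: [-4.5, 1.2, 6.8]
grip_width: 0.2
```

Emit:
send_rows:
  targets:
    - [[0,0,0,0,0,1,1],[0,0,0,0,0,2,1],[0,0,0,0,0,2,1]]

```text
time: 25.98
tool_pos: [679.7, 24.5, 153.2]
tcp_rot: [2.567, -0.001, 1.625]
contact_force: [-9.2, 3.2, 10.4]
grip_width: 0.4
```

```bash
python3 - <<'E'
from go import *
delta(*arm(-1,6,74,20));ct()
E
```

```text
turn [-0.08 -0.09  0.05] shift [-0.4 -0.4 -6.9]
F [  3.7  -1.9 -13.6]
```

Emit:
send_rows:
  targets:
    - [[0,0,0,0,0,-15,1],[0,0,0,0,0,-50,1],[0,0,0,0,0,-90,1],[0,0,0,0,0,-130,1],[0,0,0,-40,-20,-165,1]]

```text
time: 26.4
tool_pos: [585.5, -8.0, 279.8]
tcp_rot: [2.561, 0.0, 1.628]
contact_force: [1.2, 0.0, -0.1]
grip_width: 0.4
```

Emit:
send_rows:
  targets:
    - [[0,0,0,-40,-40,-20,1],[0,0,0,-80,-80,-20,1],[0,0,0,-120,-110,-20,1],[0,0,0,-150,-130,-20,1],[0,0,0,-180,-130,-20,1]]

```text
time: 26.82
tool_pos: [476.6, -177.7, 223.4]
tcp_rot: [2.569, -0.002, 1.625]
contact_force: [1.7, 0.5, 0.1]
grip_width: 0.4
```

Emit:
send_rows:
  targets:
    - [[0,0,0,0,0,0,1],[0,0,0,0,0,0,1],[0,0,0,0,0,0,1]]

```text
time: 27.07
tool_pos: [479.0, -178.2, 224.4]
tcp_rot: [2.569, -0.001, 1.623]
contact_force: [0.7, 1.0, 0.2]
grip_width: 0.4
```

```bash
python3 - <<'E'
from go import *
for n in ("side","top"):
    cv2.imwrite(f"pics/{n}22.png",capture(n)[:,:,::-1])
    for d in place_of("cam_a_end",n)+place_of("coupling",n): print(n,np.round(d["location"],1),round(d["conf"],2))
s=cv2.imread("pics/side22.png");t=cv2.imread("pics/top22.png")
o=[]
for n,i,(c0,r0) in (("side",s,(145,175)),("top",t,(172,115))):
  im=draw(n,i,[],(c0,r0,c0+78,r0+70),5,0)
  for k in range(0,80,10):
    cv2.putText(im,str(c0+k),(k*5,8),0,.3,(0,0,255));cv2.putText(im,str(r0+k),(0,k*5+8),0,.3,(0,0,255))
  o.append(im)
cv2.imwrite("pics/z26.png",np.hstack(o))
E
```

```text
side [236.1 157. ] 0.78
side [220.5 288. ] 0.74
side [385.6 321.2] 0.68
side [235. 470.] 0.6
side [352.7 293.2] 0.94
top [148.  184.1] 0.52
top [303.7 182. ] 0.48
top [334.1 402.6] 0.46
top [135.2 213.3] 0.78
top [276.1 186.2] 0.59
top [291.6 391. ] 0.58
```

View pics/z26.png

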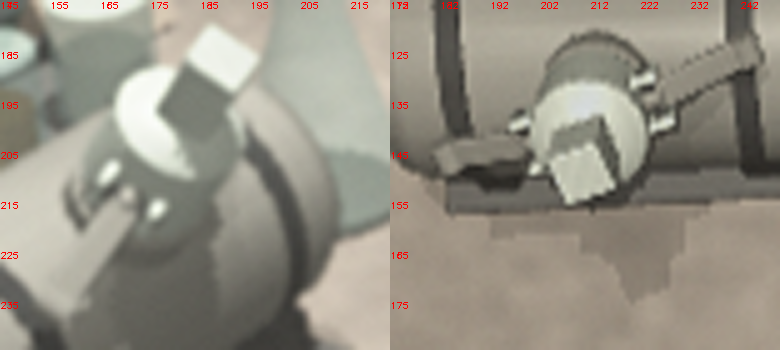

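View pics/top22.png

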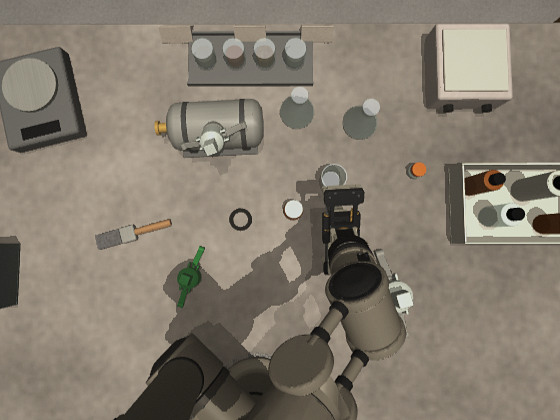

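```bash
python3 - <<'E'
from fit import *
S=[((12,12,86),(181.5,186.9)),((-12,12,86),(190.9,193.5)),((-12,-12,86),(196.9,186.9)),((12,-12,86),(186.5,179.5)),((12,12,50),(176.7,196.5)),((-12,12,50),(182.5,203.5))]
T=[((12,12,86),(203.5,144.5)),((-12,12,86),(206.9,155.5)),((-12,-12,86),(216.9,152.5)),((12,-12,86),(213.5,142.1)),((12,-12,50),(214.1,137.7)),((-12,-12,50),(216.5,145)),((12,12,50),(203.7,140.3))]
v=fit(S,T)
A,_=apose(AD,AY);Rm=A@R.from_rotvec(v[:3]).as_matrix()
def o(n,i,c0,r0,ab):
    return draw(n,i,[((Rm,P0-55*A[:,2]+A@v[3:]),coup(*ab),(0,0,255))],(c0,r0,c0+78,r0+60),5,0)
s=cv2.imread("pics/side22.png");t=cv2.imread("pics/top22.png")
cv2.imwrite("pics/z27.png",np.vstack([np.hstack([o("side",s,145,180,ab),o("top",t,172,115,ab)]) for ab in ((0,0),(.25,.25))]))
E
```

```text
rot deg [ 3.  -1.  11.8] +- [2.2 1.9 2.2] off [-1.7  3.9 -1.7] +- [2.6 2.9 1.1] rms 0.86
axis tilt vs nominal 3.2 [-0.012 -0.054  0.998]
```

View pics/z27.png

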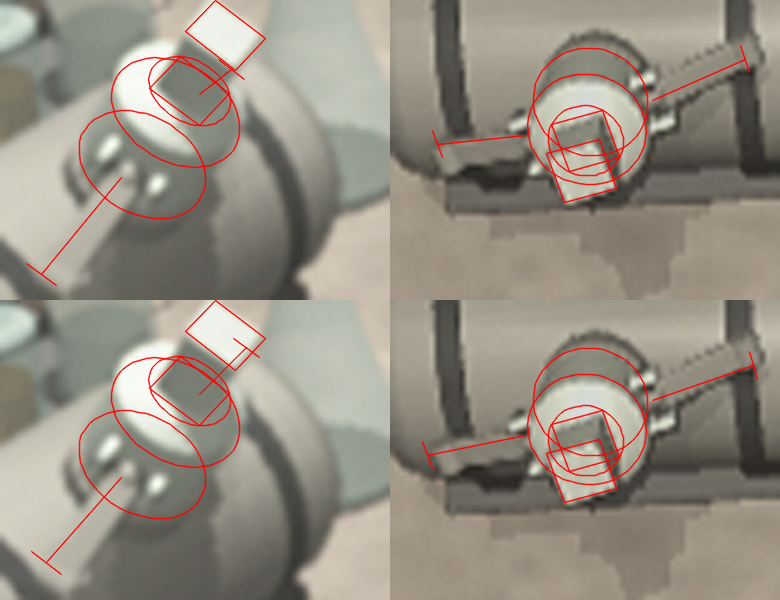

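```bash
python3 - <<'E'
from go import *
print(arm(1,115,0,0)[1]);delta(*arm(1,115,0,0))
E
```

```text
[595.6666824   93.78517504 239.32023408]
turn [-0.13 -0.12  0.16] shift [263.4 117.9  59. ]
```

Emit:
send_rows:
  targets:
    - [[0,0,0,38,10,-10,1],[0,0,0,76,20,-20,1],[0,0,0,114,40,-20,1],[0,0,0,152,60,-20,1],[0,0,0,190,80,-20,1]]

```text
time: 27.78
tool_pos: [523.5, 12.2, 284.8]
tcp_rot: [2.566, -0.0, 1.625]
contact_force: [0.3, -0.7, -0.5]
grip_width: 0.4
```

Emit:
send_rows:
  targets:
    - [[0,0,0,38,20,0,1],[0,0,0,73,38,10,1],[0,0,0,73,38,30,1],[0,0,0,73,38,50,1],[0,0,0,73,38,70,1]]

```text
time: 28.2
tool_pos: [589.4, 89.2, 245.1]
tcp_rot: [2.567, -0.001, 1.629]
contact_force: [-0.2, 0.2, -0.4]
grip_width: 0.3
```

Emit:
send_rows:
  targets:
    - [[0,0,0,0,0,0,1],[0,0,0,0,0,0,1],[0,0,0,0,0,0,1]]

```text
time: 28.45
tool_pos: [589.1, 86.7, 246.2]
tcp_rot: [2.567, -0.001, 1.625]
contact_force: [0.3, 0.3, 0.8]
grip_width: 0.5
```

```bash
python3 - <<'E'
from go import *
delta(*arm(1,86,0,0));ct()
E
```

```text
turn [-0.1  -0.08  0.05] shift [ 6.7  2.2 38.6]
F [ 0.3  0.7 -0.5]
```

Emit:
send_rows:
  targets:
    - [[0,0,0,6,2,8,1],[0,0,0,6,2,16,1],[0,0,0,6,2,24,1],[0,0,0,6,2,30,1],[0,0,0,6,2,30,1]]

```text
time: 28.87
tool_pos: [606.7, 93.1, 219.5]
tcp_rot: [2.571, -0.001, 1.624]
contact_force: [0.0, 0.5, 0.4]
grip_width: 0.5
```

Emit:
send_rows:
  targets:
    - [[0,0,0,0,0,2,1],[0,0,0,0,0,4,1],[0,0,0,0,0,6,1],[0,0,0,0,0,6,1]]

```text
time: 29.2
tool_pos: [610.3, 93.5, 216.5]
tcp_rot: [2.567, -0.001, 1.624]
contact_force: [0.4, -0.4, -0.1]
grip_width: 0.5
```

Emit:
send_rows:
  targets:
    - [[0,0,0,0,0,1,1],[0,0,0,0,0,2,1],[0,0,0,0,0,3,1],[0,0,0,0,0,3,1]]

```text
time: 29.53
tool_pos: [611.6, 93.9, 216.5]
tcp_rot: [2.565, -0.001, 1.625]
contact_force: [-14.7, -0.8, 17.5]
grip_width: -0.0
```

```bash
python3 - <<'E'
from go import *
delta(*arm(1,86,0,0));ct()
E
```

```text
turn [ 0.06 -0.08  0.05] shift [ 0.7 -1.   1.2]
F [  0.   -2.8 -22.7]
```

Emit:
send_rows:
  targets:
    - [[0,0,0,0,0,1,1],[0,0,0,0,0,1,1],[0,0,0,0,0,1,1]]

```text
time: 29.78
tool_pos: [611.8, 94.0, 216.6]
tcp_rot: [2.564, -0.001, 1.625]
contact_force: [-22.5, -1.2, 24.8]
grip_width: 0.2
```

```bash
python3 - <<'E'
from go import *
delta(*arm(1,86,0,0));ct()
for n in ("side","top"): cv2.imwrite(f"pics/{n}23.png",capture(n)[:,:,::-1])
s=cv2.imread("pics/side23.png");t=cv2.imread("pics/top23.png")
cv2.imwrite("pics/z28.png",np.hstack([draw(n,i,[],b,4,0) for n,i,b in (("side",s,(130,145,230,245)),("top",t,(170,90,270,190)))]))
E
```

```text
turn [ 0.1  -0.08  0.06] shift [ 0.7 -1.2  1.1]
F [  0.   -5.4 -33.1]
```

View pics/z28.png

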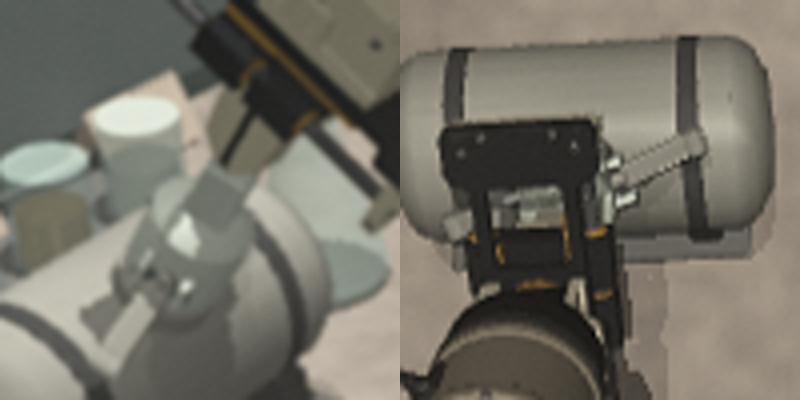

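Emit:
send_rows:
  targets:
    - [[0,0,0,0,0,-6,1],[0,0,0,0,0,-20,1],[0,0,0,0,0,-50,1],[0,0,0,0,-20,-80,1],[0,0,0,0,-50,-100,1]]

```text
time: 30.3
tool_pos: [517.3, 88.3, 273.1]
tcp_rot: [2.562, -0.0, 1.624]
contact_force: [-0.4, -0.2, 1.0]
grip_width: 0.5
```

Emit:
send_rows:
  targets:
    - [[0,0,0,-20,-30,-10,1],[0,0,0,-50,-50,-10,1],[0,0,0,-80,-70,-10,1],[0,0,0,-120,-90,-10,1],[0,0,0,-150,-90,-10,1]]

```text
time: 30.72
tool_pos: [442.4, -53.8, 229.3]
tcp_rot: [2.57, -0.001, 1.626]
contact_force: [0.8, -0.3, -1.0]
grip_width: 0.5
```

Emit:
send_rows:
  targets:
    - [[0,0,0,-30,0,0,1],[0,0,0,-50,0,0,1],[0,0,0,-50,0,0,1],[0,0,0,-50,0,0,1]]

```text
time: 31.05
tool_pos: [446.9, -105.3, 229.9]
tcp_rot: [2.57, -0.001, 1.621]
contact_force: [0.7, -0.4, -0.7]
grip_width: 0.1
```

```bash
python3 - <<'E'
from go import *
ct()
for n in ("side","top"): cv2.imwrite(f"pics/{n}24.png",capture(n)[:,:,::-1])
s=cv2.imread("pics/side24.png");t=cv2.imread("pics/top24.png")
cv2.imwrite("pics/z29.png",np.hstack([draw(n,i,[],b,5,0) for n,i,b in (("side",s,(145,175,223,245)),("top",t,(172,115,250,185)))]))
cv2.imwrite("pics/z30.png",s)
E
```

```text
F [-0.5  0.2  1. ]
```

View pics/z29.png

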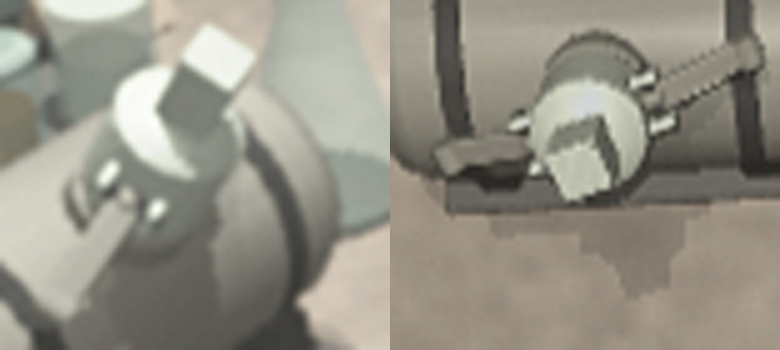

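View pics/z30.png

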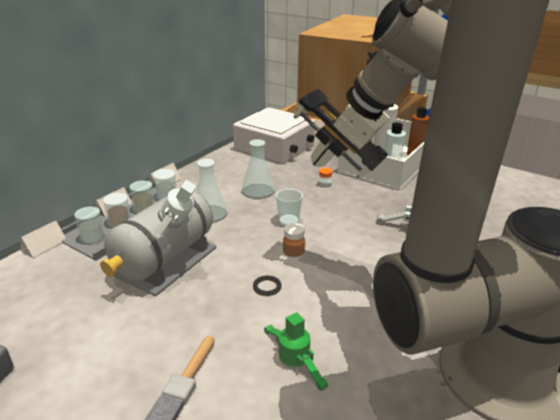

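```bash
python3 -c "
from plant import *
print(close_job())"
```

```text
the job is handed in; nothing more can be done
None
```

I pushed the small grey coupling home on the adaptor with both cam arms raised. I then swung arm b down, then arm a, and pressed arm b once more to be sure. Last, I pressed the stem top lightly to level the coupling, moved the gripper clear, and handed the job in at about 31 s.

**Home:** Pressing along the axis met a hard stop at the expected depth. The depth did not change between 23 and 33 N, and the stem-top height is within about 1 mm of home.

**Cam arms:** The ends of both arms in the pictures fit the fully down position, though the pictures could not exclude arm b being about 0.15 rad short. Both arms met a firm stop at 14–22 N.

**Bystanders:** In the last pictures the glassware and other things stand where they were.

What did not go cleanly:
- **Force spike:** First contact with arm a gave a brief force of about 43 N at the fingertips. It turned the coupling about 15° on its axis, which the description allows.
- **Tilt:** The coupling rocked a few degrees within its play while I pressed the arms. The picture fit still showed about 3° of tilt, with an uncertainty of 2°, before the final levelling press. I did not fit it again afterwards.

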